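Fit the light module and balance the cover flap of a display plinth

TASK

Put the loose rectangular light module into the recess in the display plinth and press it fully home, flush with the plinth's top. Then take the plinth's cover flap by its handle bar, swing it up to its upright balance point and hold it there so that a stay can be fitted: finish while still gripping the bar, with the flap still and falling neither way, and never let it topple over towards shut. Leave everything else on the counter where it stands.

Things in the scene. Friction and masses are not known exactly. Their poses are not given: they have to be found in the camera images.
- module_center (a point): the loose light module: a grey plastic block 70 mm long (its x) x 40 mm wide (its y) x 28 mm high with a thin black band around its sides and a pale strip along the middle of its top, about 90 g, standing flat on the counter to the left of the plinth; this point is its centre, 14 mm above its underside; either way round fits
- plinth: the display plinth, fixed to the counter: a plywood block 200 mm (its x) x 140 mm (its y) x 50 mm high with a flat top (the deck); origin at the centre of its underside; its z is up
- recess (a point): centre of the mouth of the recess in the plinth's deck, 50 mm above the counter, 10 mm towards +y of the plinth's centre; the recess is a rectangular pocket 73 mm (along the plinth's x) x 43 mm (along its y) and 28 mm deep, so that the module drops in loosely (1.5 mm all round) and is flush with the deck when home; axes as the plinth's
- flap_hinge (a point): middle of the flap's hinge line, 56 mm above the counter, 60 mm towards -y of the plinth's centre; the hinge line runs along the plinth's x
- flap (a joint): angle of the plinth's cover flap, an aluminium frame 180 mm wide with a white panel, 8 mm thick, about 300 g, reaching 113 mm out from the hinge line. 0 = upright, which is its balance point (its weight lies in its own plane, straight above the hinge); positive leans outward, away from the recess, to a stop at 0.75 rad where it rests at the start; negative leans over the recess, -1.55 = shut. The hinge is nearly free: let go, the flap falls to one side or the other
- flap_bar (a point): middle of the flap's handle bar: a round steel bar 10 mm thick, parallel to the hinge line and 158 mm out from it, carried by a stem at each end, with 74 mm clear between the stems and 40 mm clear between the bar and the edge of the frame; 214 mm above the counter when the flap is upright. It can turn between the finger pads
- puck: round lamp puck, grey plastic cylinder 52 mm across, 28 mm high; a bystander that does not fit; origin at the centre of its underside
- vase: green glass vase, 150 mm high, 72 mm across; bystander; origin at the centre of its underside
- tumbler: clear glass tumbler, 100 mm high, 72 mm across; bystander; origin at the centre of its underside
- jar: amber glass jar with a cork-coloured cap, 100 mm high, 70 mm across; bystander; origin at the centre of its underside
- bowl: clear glass bowl, 45 mm high, 110 mm across; bystander; origin at the centre of its underside
- screwdriver: screwdriver with a black handle, lying on the counter; bystander; origin on its underside
- carton: small cardboard carton, 100 x 80 x 70 mm; bystander; origin at the centre of its underside

How it is judged (in metres and radians):
On the way, in this order (a step that is already met when the one before it is completed fails the run):
1. the light module sits fully home in the recess, flush with the plinth's top (z of module_center in the frame of plinth below 0.0385 m and horizontal distance between module_center and recess below 0.006 m and angle between module_center's own z axis and vertical below 0.06 rad and contact force between the fingers and module below 0.2 N and value of joint flap above 0.4 rad), for 0.2 s.
2. the flap is held upright at its balance point by the fingers (value of joint flap between -0.08 and 0.08 rad and velocity of joint flap between -0.08 and 0.08 rad/s and contact force between the fingers and flap above 2 N), for 0.3 s.
At the end, for the whole second after the job is handed in: The module's top is flush with the plinth's deck (within 2.5 mm in height, 6 mm in position, 0.06 rad in tilt), the flap stands within 0.08 rad of upright, moving slower than 0.08 rad/s, gripped by the fingers (over 2 N) and not leaning on the module (all of step 2 and z of module_center in the frame of plinth below 0.0385 m and horizontal distance between module_center and recess below 0.006 m and angle between module_center's own z axis and vertical below 0.06 rad and contact force between module and flap below 0.2 N); the arm keeps its last pose, push and grip.
It fails at once if the flap topples past its balance point towards shut (beyond 0.35 rad) (value of joint flap below -0.35 rad).
It fails at once if another thing on the counter is moved by more than 30 mm (distance of any of puck, vase, tumbler, jar, bowl, screwdriver, carton from where it was at the start of the episode above 0.03 m).
It also fails if it takes over 61 s, if anything falls off the work surface, if the arm or the gripper's body presses on something with over 40 N, if the wrist force passes 120 N, or if a joint passes its speed limit or range.

ROBOT

A 6-joint arm with a two-finger parallel gripper is mounted at the origin on the work surface. World frame = base frame: x ahead of the robot, y to its left, z up, the work surface at z = 0. Lengths are in m, angles in degrees, forces in N, time in s.
With the tool pointing down it reaches from about 0.4 to 0.825 m from the base axis. Payload 7 kg.
Tool frame: the origin (TCP) lies between the finger pads; the fingertips stand 19 mm ahead of it and the grasp point (between the pads) is the TCP; x points along the fingers, y is the direction in which the jaws open and shut, and the axes are right-handed (so a half turn about x gives the same grasp; the last joint's range is limited). The gripper opens to 88 mm and grips with 3 to 60 N. Pads are 19 mm wide; open, the fingers measure 130 mm over their backs; the gripper's body (78 mm by 193 mm) begins 47 mm behind the grasp point.
Start: joints at [89.33, 20.546, 0.682, 0, -70.136, -16.507], TCP at [0.199, 0.645, 0.246] pointing down, gripper open.
Joint ranges: [-176.03, 176.03], [-82.01, 121.73], [-58.28, 71.71], [-173.87, 95.51], [-174.79, -0.11], [-173.66, 173.66]. Speed limits (degrees/s): [136.94, 136.94, 172.46, 180, 180, 180].

INTERFACE

Orientations are given as [roll, pitch, yaw] about the fixed x, y, z axes, in that order (R = Rz(yaw) Ry(pitch) Rx(roll)).
In Python, from plant import * gives the robot as it stands.
- The arm moves only by the tool step_arm, never from a script. Its argument "steps" is a list of rows, each a list of 2 entries, a list of its own where there are three numbers: the shift along the tool's x, y, z in units of 0.02 m (1.0 is 0.02 m), then the turn about the tool's x in units of 6 degrees (1.0 is 6 degrees). A call has 1 to 20 rows; each row shifts and turns the commanded pose from where the row before left it, along the tool's axes as they then stand; what a row does not reach is not made up. A row lasts 1/12 s, in which the tool goes at most 41.7 mm and 7.16 degrees, less where a joint would pass 70% of its speed; a pose out of reach is approached as far as the arm can. A call with a number of a shift or a turn outside -1 to 1 is refused whole. A call with a gripper value outside its range is refused whole. "fingers" is the closure, from 0 (fully open) to 1 (shut), set as the call begins (left out, the last holds). The fingers move at their own pace and stop on an object; "grip_force" is the grip in N (left out, the last holds). Time passes only in rows, so rows that do not move let the fingers close. It gives the time, the measured TCP pose, the force and the opening at its end, in the units of the state.
- get_state(): the state, without advancing time (a new reading comes with each control period).
- capture(name): name is "scene" or "top"; returns the picture (384x512x3 uint8, blue, green, red); there is no depth.
- camera_model(name): a dict with "intrinsics" (3x3 intrinsics, pixels), "dist_coeffs" ([k1, k2, p1, p2, k3] as OpenCV has them; the pictures are not rectified), "rvec" (rotation vector, rad) and "tvec" (3), from world to camera coordinates, as OpenCV has them. Camera axes: x right, y down, z forward; pixel columns grow to the right and rows downward; lengths in m; the calibration is good to about 2 mm. A picture is of the moment at which its call begins. camera_model takes no time and is no camera call.
- close_job(): hands the job in, once; it reports no verdict.
The state is a dict: "time_s": time; "joints": joint angles; "qd": joint speeds; "joint_torque": joint torques, N m; "tcp_pos": TCP position; "eef_rot": TCP orientation; "contact_force": force on the tool from outside, world axes, zero at the start; "moment": the same for the moment, N m; "gripper_width": finger opening in m.
Only numpy, scipy, OpenCV 4.12 (cv2) and the standard library are available. Lean on these libraries where they do the work, as an engineer would, in place of code of your own. Each camera call takes 0.05 s, during which the arm holds its last target.

## Working session

There is one attempt and no reset: what is moved stays moved. The work goes in short steps, Python scripts to look and compute and a tool call to move; the robot and the scene stay as the last step left them, time stands still between calls to the robot, and variables do not carry over. Pictures are saved under pics/ and viewed, and the job is handed in when it is done.

Besides the shell and the picture viewer there is one more tool, called as name(argument=value, ...) on one line, values as JSON. step_arm: Moves the arm, as the interface text tells. Its arguments: {"type":"object","properties":{"steps":{"type":"array","items":{"type":"array"}},"fingers":{"type":"number"},"grip_force":{"type":"number"}},"required":["steps"]}

```bash
ls; mkdir -p pics; python3 - <<'E'
from plant import *
import cv2
print(get_state())
for n in("scene","top"):
    im=capture(n); cv2.imwrite(f"pics/{n}0.png",im); print(n,camera_model(n))
E
```

```text
pics
{'time_s': 0.0, 'joints': array([ 8.93309200e+01,  2.05919988e+01,  6.32872306e-01, -1.96142936e-02,
       -7.01335924e+01, -1.65073191e+01]), 'qd': array([ 0.06479604, -0.06093747, -0.06096448, -0.086658  ,  0.01651482,
        0.00174242]), 'joint_torque': array([-2.77938725e-04, -5.82710409e+01,  2.93062234e+01,  6.99726954e+00,
        6.94929447e-03, -1.57199293e-04]), 'tcp_pos': array([0.19922356, 0.6444579 , 0.24461102]), 'eef_rot': array([  95.26144951,   89.90546492, -101.92163004]), 'contact_force': array([-0.32531039, -0.98668883, -0.02536767]), 'moment': array([-0.00521686, -0.00728037,  0.01413976]), 'gripper_width': 0.08785319068135042}
scene {'intrinsics': array([[385.50643166,   0.        , 247.33936666],
       [  0.        , 385.50643166, 187.81601412],
       [  0.        ,   0.        ,   1.        ]]), 'dist_coeffs': array([0.00391003, 0.        , 0.        , 0.        , 0.        ]), 'rvec': array([ 1.42332962,  2.02125635, -0.94224396]), 'tvec': array([ 0.16205368, -0.22074104,  1.57374747])}
top {'intrinsics': array([[418.77095363,   0.        , 256.18497023],
       [  0.        , 418.77095363, 187.71015998],
       [  0.        ,   0.        ,   1.        ]]), 'dist_coeffs': array([0.01096346, 0.        , 0.        , 0.        , 0.        ]), 'rvec': array([ 2.10797652, -2.11618437,  0.20961253]), 'tvec': array([0.0221686 , 0.57493748, 1.38084029])}
```

View pics/scene0.png

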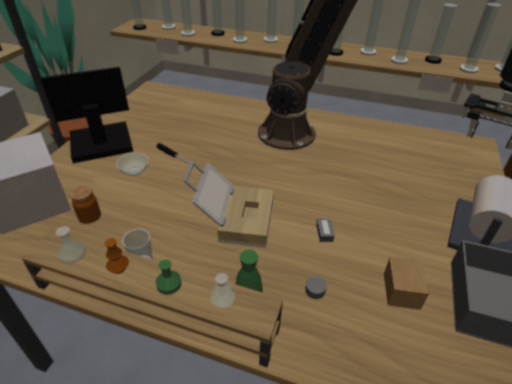

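View pics/top0.png

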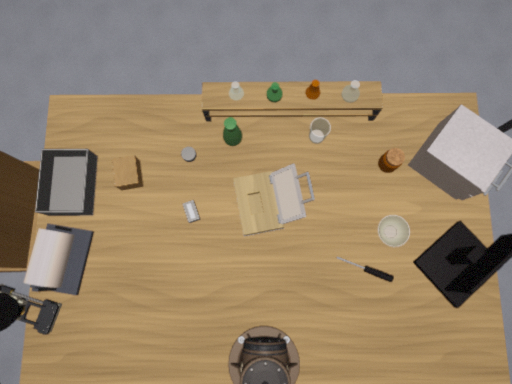

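The scene shows the plinth with its flap leaning outward (top view about (258,203), flap at (288,195), bar at (310,188)). The module is at (192,211), the puck at (189,154) and the vase at (232,132). I'll zoom in next.

```bash
python3 - <<'E'
import cv2
im=cv2.imread("pics/top0.png"); cv2.imwrite("pics/top0z.png",cv2.resize(im[120:250,170:330],None,fx=5,fy=4.6,interpolation=cv2.INTER_CUBIC)[:600,:800])
im=cv2.imread("pics/scene0.png"); cv2.imwrite("pics/scene0z.png",cv2.resize(im[150:280,170:345],None,fx=4.5,fy=4.5,interpolation=cv2.INTER_CUBIC))
E
```

```text
(no output)
```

View pics/top0z.png

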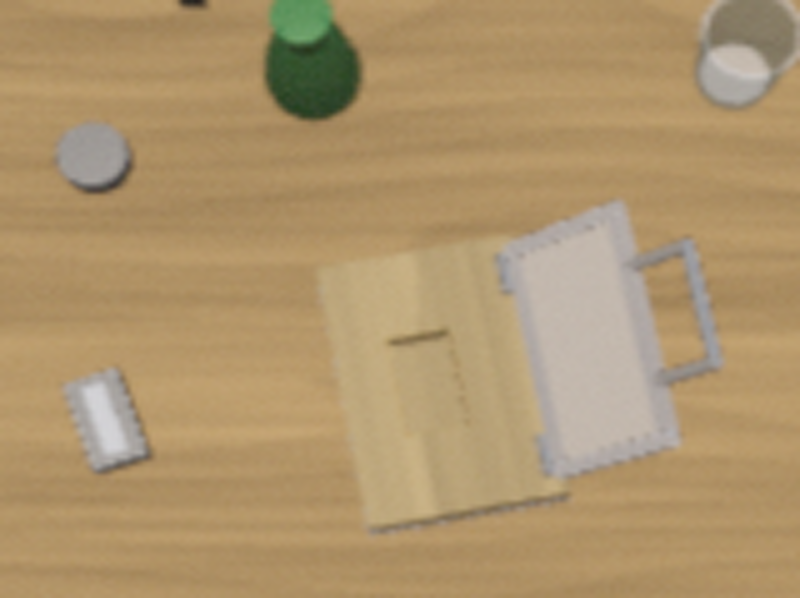

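View pics/scene0z.png

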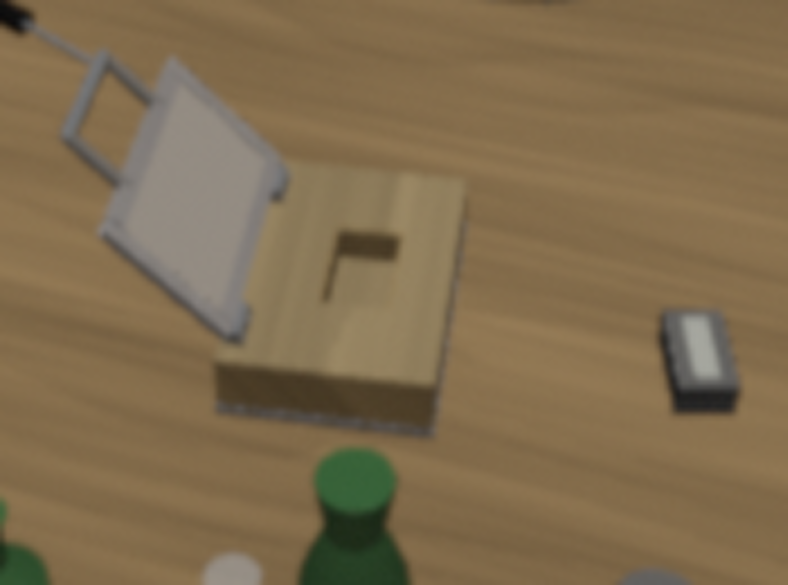

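```bash
cat > h.py <<'E'
import numpy as np, cv2
from plant import *
def cam(n):
    m=camera_model(n); R=cv2.Rodrigues(np.array(m["rvec"]))[0]; return np.array(m["intrinsics"]),np.array(m["dist_coeffs"]),R,np.array(m["tvec"])
def ray(n,uv):
    K,D,R,t=cam(n); p=cv2.undistortPoints(np.array(uv,float).reshape(-1,1,2),K,D).reshape(-1,2)
    d=np.c_[p,np.ones(len(p))]@R; return -R.T@t,d
def toz(n,uv,z):
    c,d=ray(n,uv); return c+d*((z-c[2])/d[:,2])[:,None]
def proj(n,P):
    K,D,R,t=cam(n); return cv2.projectPoints(np.array(P,float).reshape(-1,1,3),R,t,K,D)[0].reshape(-1,2)
E
python3 - <<'E'
from h import *
np.set_printoptions(precision=4,suppress=True)
def ut(l): return [(170+x/5-.4,120+y/4.6-.4) for x,y in l]
def us(l): return [(170+x/4.5-.4,150+y/4.5-.4) for x,y in l]
print("topdeck LF,LN,RN",toz("top",ut([(320,268),(370,528),(568,495)]),.05))
print("top recess F-left,F-right, ",toz("top",ut([(389,341),(447,329)]),.05))
print("scene deck: far+y, near?",toz("scene",us([(466,180),(435,383),(217,363),(400,236),(341,231),(325,300)]),.05))
for n,f in(("top",ut),("scene",us)):
    im=cv2.imread(f"pics/{n}0.png").astype(int)
    hsv=cv2.cvtColor(im.astype(np.uint8),cv2.COLOR_BGR2HSV)
    u0,v0,u1,v1=(180,195,204,226) if n=="top" else (314,214,338,246)
    s=hsv[v0:v1,u0:u1]
    m=((s[...,1]<70)&(s[...,2]>(150 if n=="top" else 130))).astype(np.uint8)
    print(n,m.sum()); 
    for r in s[...,2]*(s[...,1]<70): print(' '.join('%3d'%x for x in r))
    ms=cv2.moments(m,True); print("strip",toz(n,[(ms['m10']/ms['m00']+u0,ms['m01']/ms['m00']+v0)],.028))
    cn=max(cv2.findContours(m,0,2)[0],key=len); print(cv2.minAreaRect(cn)); b=cv2.boxPoints(cv2.minAreaRect(cn))+[u0,v0]; print(toz(n,b,.028))
E
```

```text
topdeck LF,LN,RN [[ 0.6121  0.0984  0.05  ]
 [ 0.4159  0.0631  0.05  ]
 [ 0.4396 -0.0712  0.05  ]]
top recess F-left,F-right,  [[0.5557 0.0503 0.05  ]
 [0.5647 0.0103 0.05  ]]
scene deck: far+y, near? [[ 0.4163  0.0631  0.05  ]
 [ 0.61    0.101   0.05  ]
 [ 0.6399 -0.0327  0.05  ]
 [ 0.4882  0.0378  0.05  ]
 [ 0.497  -0.0016  0.05  ]
 [ 0.5639  0.0114  0.05  ]]
top 233
  0   0   0   0   0   0   0   0   0   0   0   0   0   0   0   0   0   0   0   0   0   0   0   0
  0   0   0   0   0   0   0   0   0   0   0   0   0   0   0   0   0   0   0   0   0   0   0   0
  0   0   0   0   0   0   0   0   0   0   0   0   0   0   0   0   0   0   0   0   0   0   0   0
  0   0   0   0   0   0   0   0   0   0   0   0   0   0   0   0   0   0   0   0   0   0   0   0
  0   0   0   0   0   0   0   0   0   0   0   0   0   0   0   0   0   0   0   0   0   0   0   0
  0   0   0   0   0   0   0   0   0   0   0 176 173 161   0   0   0   0   0   0   0   0   0   0
  0   0   0   0   0   0   0   0 178 174 167 171 171 159   0   0   0   0   0   0   0   0   0   0
  0   0   0   0   0 173 176 168 171 174 169 167 165 151 
[... 5090 characters left out ...]
0   0   0   0   0   0   0   0   0   0   0   0   0   0   0   0   0   0   0   0   0   0
  0   0   0   0   0   0   0   0   0   0   0   0   0   0   0   0   0   0   0   0   0   0   0   0
  0   0   0   0   0   0   0   0   0   0   0   0   0   0   0   0   0   0   0   0   0   0   0   0
  0   0   0   0   0   0   0   0   0   0   0   0   0   0   0   0   0   0   0   0   0   0   0   0
  0   0   0   0   0   0   0   0   0   0   0   0   0   0   0   0   0   0   0   0   0   0   0   0
strip [[0.5003 0.2487 0.028 ]]
((11.264707565307617, 12.558823585510254), (14.309601783752441, 5.578319072723389), 75.96376037597656)
[[0.4789 0.2311 0.028 ]
 [0.4678 0.2452 0.028 ]
 [0.521  0.2653 0.028 ]
 [0.5316 0.2517 0.028 ]]
```

```bash
python3 - <<'E'
from h import *
np.set_printoptions(precision=4,suppress=True)
A=np.array([[.6121,.0984],[.4159,.0631],[.4396,-.0712],[.5557,.0503],[.5647,.0103],
[.4163,.0631],[.61,.101],[.6399,-.0327],[.4882,.0378],[.497,-.0016],[.5639,.0114]])
B=np.array([[100,70],[-100,70],[-100,-70],[36.5,31.5],[36.5,-11.5],[-100,70],[100,70],[100,-70],[-36.5,31.5],[-36.5,-11.5],[36.5,-11.5]])/1e3
def fit(A,B):
    a=A.mean(0);b=B.mean(0);H=(B-b).T@(A-a);th=np.arctan2(H[0,1]-H[1,0],H[0,0]+H[1,1]);R=np.array([[np.cos(th),-np.sin(th)],[np.sin(th),np.cos(th)]]);t=a-R@b
    return th,t,R,(A-(B@R.T+t))*1e3
for s in(slice(0,5),slice(5,11),slice(0,11),[3,4,8,9,10]):
    th,t,R,r=fit(A[s],B[s]); print(np.degrees(th),"c",t,"recess",t+R@[0,.01],"\n",r.round(1).tolist())
for n,(u0,v0,u1,v1),lo in(("top",(180,195,204,226),178),("scene",(314,214,338,246),120)):
    hsv=cv2.cvtColor(cv2.imread(f"pics/{n}0.png"),cv2.COLOR_BGR2HSV).astype(float)[v0:v1,u0:u1]
    w=np.where(hsv[...,1]<70,np.clip(hsv[...,2]-lo,0,30),0)
    v,u=np.nonzero(w); W=w[v,u]; P=toz(n,np.c_[u+u0,v+v0],.028)[:,:2]
    c=(P*W[:,None]).sum(0)/W.sum(); C=np.cov(P.T,aweights=W); e,V=np.linalg.eigh(C); d=V[:,1]; print(n,c,np.degrees(np.arctan2(d[1],d[0]))%180,np.sqrt(e*12))
# flap bar check
E
```

```text
10.033270608342676 c [0.5261 0.0134] recess [0.5243 0.0232] 
 [[-0.2, -1.3], [0.5, -1.8], [-0.2, 1.8], [-0.8, -0.5], [0.7, 1.9]]
11.627408129384863 c [0.5282 0.0149] recess [0.5261 0.0247] 
 [[0.2, -0.2], [-2.0, -2.6], [-0.3, 0.8], [2.1, -0.6], [2.3, 2.1], [-2.3, 0.4]]
10.885798518036127 c [0.5272 0.0143] recess [0.5253 0.0241] 
 [[-0.1, -3.5], [0.1, -1.1], [-2.6, 2.1], [-1.4, -1.8], [-0.5, 0.4], [0.5, -1.1], [-2.2, -0.9], [1.3, 2.8], [2.8, -0.6], [3.5, 2.3], [-1.3, 1.5]]
10.985041427541773 c [0.5278 0.0147] recess [0.5259 0.0245] 
 [[-1.9, -2.2], [-1.1, -0.0], [2.2, -0.8], [2.8, 2.0], [-1.9, 1.1]]
top [0.5008 0.2488] 20.37964052908879 [0.0159 0.0539]
scene [0.5004 0.2487] 20.00455393295664 [0.0167 0.0538]
```

```bash
cat > pl.py <<'E'
from h import *
np.set_printoptions(precision=4,suppress=True)
import sys
def edge(n,im,P,Q,pol=0,hw=4,N=40):
    # sample along world segment P-Q, find max |grad| along pixel normal, return world pts at z=.05
    p,q=proj(n,[P,Q]); d=(q-p)/np.linalg.norm(q-p); nr=np.array([-d[1],d[0]])
    s=np.linspace(.1,.9,N); o=np.arange(-hw,hw+.01,.25)
    pts=p+(q-p)*s[:,None]; G=pts[:,None]+nr*o[:,None]
    val=cv2.remap(im,G[...,0].astype(np.float32),G[...,1].astype(np.float32),cv2.INTER_LINEAR)
    val=cv2.GaussianBlur(val,(5,0+9),1.5)
    g=np.gradient(val.mean(0)) 
    gg=np.gradient(val,axis=1); 
    k=np.abs(gg).argmax(1); off=o[k]; med=np.median(off); ok=abs(off-med)<.8
    W=toz(n,pts[ok]+nr*off[ok][:,None],P[2])
    return med,ok.mean(),W,g,o
E
python3 - <<'E'
from pl import *
th=np.radians(10.9);R=np.array([[np.cos(th),-np.sin(th)],[np.sin(th),np.cos(th)]]);c=np.array([.527,.0143])
w=lambda x,y:np.r_[c+R@[x/1e3,y/1e3],.05]
for n in("top","scene"):
  for ch in (0,1,2,3):
    I=cv2.imread(f"pics/{n}0.png"); im=(I[...,ch] if ch<3 else cv2.cvtColor(I,cv2.COLOR_BGR2HSV)[...,1]).astype(np.float32)
    for nm,a,b in(("+y",(-100,70),(100,70)),("-x",(-100,70),(-100,-60)),("+x",(100,70),(100,-50)),("r+x",(36.5,31.5),(36.5,-11.5)),("r-x",(-36.5,31.5),(-36.5,-11.5)),("r-y",(-36.5,-11.5),(36.5,-11.5)),("r+y",(-36.5,31.5),(36.5,31.5))):
        m,f,W,g,o=edge(n,im,w(*a),w(*b)); L=(W[:,:2]-c)@R*1e3
        ax=0 if 'x' in nm else 1
        if len(L)<5 : continue
        sl=np.polyfit(L[:,1-ax],L[:,ax],1)
        print(n,ch,nm,"off px %.2f ok %.2f"%(m,f),"local %.1f slope deg %.2f"%(L[:,ax].mean(),np.degrees(sl[0])), "pk %.1f"%abs(g).max())
E
```

```text
top 0 +y off px -0.25 ok 1.00 local 71.1 slope deg 0.18 pk 2.3
top 0 -x off px -0.50 ok 1.00 local -98.7 slope deg -0.30 pk 4.9
top 0 +x off px 0.00 ok 1.00 local 100.2 slope deg -0.67 pk 2.6
top 0 r+x off px 0.00 ok 0.60 local 36.8 slope deg 0.54 pk 6.7
top 0 r-x off px 0.62 ok 0.62 local -39.3 slope deg -1.66 pk 0.6
top 0 r-y off px 0.75 ok 0.68 local -14.5 slope deg 0.36 pk 1.7
top 0 r+y off px -0.75 ok 1.00 local 33.8 slope deg 0.29 pk 1.0
top 1 +y off px 0.00 ok 1.00 local 70.2 slope deg -0.23 pk 1.9
top 1 -x off px -0.25 ok 1.00 local -99.1 slope deg -0.35 pk 7.0
top 1 +x off px 0.00 ok 1.00 local 100.3 slope deg -0.79 pk 2.2
top 1 r+x off px 0.00 ok 0.62 local 36.7 slope deg 0.27 pk 8.0
top 1 r-x off px 0.00 ok 0.88 local -36.1 slope deg 1.50 pk 0.3
top 1 r-y off px 0.75 ok 0.85 local -14.2 slope deg 0.36 pk 1.6
top 1 r+y off px -0.25 ok 0.88 local 32.3 slope deg 1.40 pk 0.9
top 2 +y off px 0.25 ok 0.93 local 69.2 slope deg -0.46 pk 1.0
top 2 -x off px -0.25 ok 1.00 local -99.2 slope deg -0.36 pk 7.6
top 2 +x off px -0.25 ok 0.78 local 100.3 slope deg -1.48 pk 1.3
top 2 r+x of
[... 1854 characters left out ...]
ocal 37.2 slope deg -0.49 pk 0.8
scene 2 r-x off px -0.50 ok 1.00 local -33.7 slope deg -1.73 pk 6.4
scene 2 r-y off px -0.25 ok 0.57 local -11.7 slope deg -1.50 pk 5.4
scene 2 r+y off px 0.25 ok 1.00 local 30.5 slope deg 0.49 pk 3.2
scene 3 +y off px -1.75 ok 0.90 local 75.2 slope deg 0.04 pk 3.4
scene 3 -x off px 0.25 ok 1.00 local -101.6 slope deg 0.42 pk 2.0
scene 3 +x off px -0.75 ok 1.00 local 102.6 slope deg -0.54 pk 2.9
scene 3 r+x off px -0.50 ok 0.17 local 37.8 slope deg -19.92 pk 0.2
scene 3 r-x off px -0.75 ok 1.00 local -33.4 slope deg -8.80 pk 2.5
scene 3 r-y off px 0.00 ok 0.40 local -12.8 slope deg -1.82 pk 2.2
scene 3 r+y off px -0.75 ok 0.82 local 33.9 slope deg 3.65 pk 1.2
```

```bash
cat > go.py <<'E'
from h import *
from scipy.spatial.transform import Rotation as Ro
np.set_printoptions(precision=3,suppress=True)
def go(target,jawyaw):
    s=get_state(); T=Ro.from_euler('xyz',s['eef_rot'],degrees=True).as_matrix()
    d=T.T@(np.array(target)-s['tcp_pos'])
    # jaw axis yaw now
    cur=np.degrees(np.arctan2(T[1,1],T[0,1])); dy=(jawyaw-cur+90)%180-90
    # turn about tool x (down) by +a changes yaw by -a
    print("t",s['time_s'],"tcp",s['tcp_pos'],"w %.4f"%s['gripper_width'],"F",s['contact_force'],"j",s['joints'])
    print("tool axes\n",T.T); print("shift units (tool xyz)",d/.02,"world d",np.array(target)-s['tcp_pos'])
    print("jaw yaw",cur,"turn units about tool x",-dy/6, "final j6 ~?")
E
python3 -c "
from go import *
go([.5006,.2487,.14],110.2)"
```

```text
t 0.1 tcp [0.199 0.645 0.245] w 0.0878 F [-0.4   -0.026 -0.469] j [ 89.331  20.588   0.638  -0.017 -70.134 -16.507]
tool axes
 [[-0.    -0.001 -1.   ]
 [-0.295 -0.955  0.001]
 [-0.955  0.295 -0.   ]]
shift units (tool xyz) [  5.26   14.448 -20.241] world d [ 0.301 -0.396 -0.105]
jaw yaw -107.18231587035693 turn units about tool x -6.230385978392822 final j6 ~?
```

step_arm(steps=[[[0,0.7,-0.95],0],[[0,0.7,-0.95],0],[[0,0.7,-0.95],0],[[0,0.7,-0.95],0],[[0,0.7,-0.95],0],[[0,0.7,-0.95],0],[[0,0.7,-0.95],0],[[0,0.7,-0.95],0],[[0,0.7,-0.95],0],[[0,0.7,-0.95],0],[[0,0.7,-0.95],0],[[0,0.7,-0.95],0],[[0,0.7,-0.95],0],[[0,0.7,-0.95],0],[[0,0.7,-0.95],0],[[0,0.7,-0.95],0],[[0,0.7,-0.95],0],[[0,0.7,-0.95],0],[[0,0.7,-0.95],0],[[0,0.7,-0.95],0]], fingers=0, grip_force=20)

```text
time_s: 1.77
tcp_pos: [0.4801, 0.264, 0.2453]
eef_rot: [51.0, 90.0, -146.2]
contact_force: [-0.1, -0.4, -0.2]
gripper_width: 0.0876
```

step_arm(steps=[[[0,0,0],-1],[[0,0,0],-1],[[0,0,0],-1],[[0,0,0],-1],[[0,0,0],-1],[[0,0,0],-1],[[0,0,0],-0.23],[[0,0,0],0],[[0,0,0],0]])

```text
time_s: 2.52
tcp_pos: [0.4796, 0.2651, 0.2454]
eef_rot: [18.0, 90.0, -142.0]
contact_force: [0.3, -0.3, 0.5]
gripper_width: 0.0873
```

```bash
python3 -c "
from go import *
go([.5006,.2487,.10],110.2)"
```

```text
t 2.5167 tcp [0.48  0.265 0.245] w 0.0873 F [ 0.253 -0.328  0.462] j [ 49.414   8.624 -15.456  -0.004 -65.939  60.614]
tool axes
 [[-0.    -0.    -1.   ]
 [ 0.342 -0.94   0.   ]
 [-0.94  -0.342  0.   ]]
shift units (tool xyz) [ 7.27   1.128 -0.708] world d [ 0.021 -0.016 -0.145]
jaw yaw -69.97417189330972 turn units about tool x -0.029028648884955526 final j6 ~?
```

step_arm(steps=[[[1,0.4,-0.25],0],[[1,0.4,-0.25],0],[[1,0.33,-0.21],0],[[1,0,0],0],[[1,0,0],0],[[1,0,0],0],[[1,0,0],0],[[0,0,0],0],[[0,0,0],0],[[0,0,0],0]])

```text
time_s: 3.35
tcp_pos: [0.5014, 0.2492, 0.1066]
eef_rot: [-176.6, 89.9, 23.6]
contact_force: [0.0, 0.3, -0.2]
gripper_width: 0.0876
```

```bash
python3 -c "
from go import *
go([.5006,.2487,.037],110.2)
im=capture('scene'); cv2.imwrite('pics/s1.png',cv2.resize(im[130:290,230:410],None,fx=3.5,fy=3.5,interpolation=cv2.INTER_CUBIC))
"
```

```text
t 3.35 tcp [0.501 0.249 0.107] w 0.0876 F [ 0.049  0.321 -0.208] j [ 46.476  17.293 -24.285   0.031 -48.367  63.665]
tool axes
 [[ 0.001  0.    -1.   ]
 [ 0.345 -0.939 -0.   ]
 [-0.939 -0.345 -0.001]]
shift units (tool xyz) [3.479 0.011 0.053] world d [-0.001 -0.001 -0.07 ]
jaw yaw -69.83740389877116 turn units about tool x -0.0062339831285290375 final j6 ~?
```

View pics/s1.png

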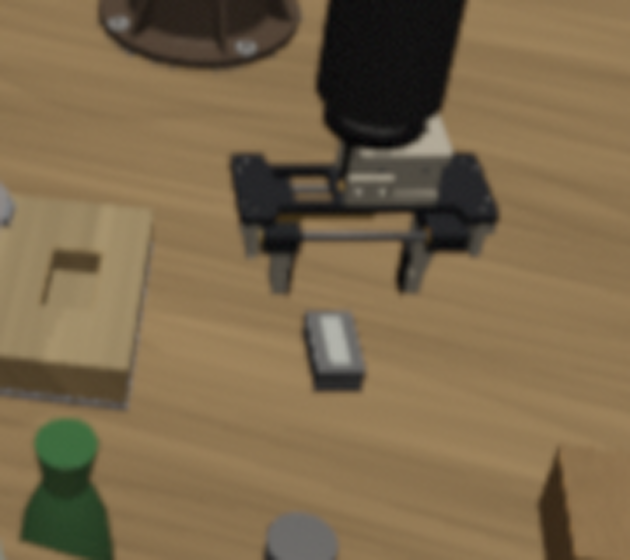

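The open fingers straddle the module (zoom pixel (335,350)), with the jaws across its 40 mm side. I'll descend and grip the top 10 mm.

step_arm(steps=[[[1,0,0],0],[[1,0,0],0],[[1,0,0],0],[[0.48,0,0.05],0],[[0,0,0],0],[[0,0,0],0]])

```text
time_s: 3.9
tcp_pos: [0.5003, 0.2488, 0.0367]
eef_rot: [166.5, 90.0, 6.7]
contact_force: [0.2, 0.0, -0.2]
gripper_width: 0.0875
```

step_arm(steps=[[[0,0,0],0],[[0,0,0],0],[[0,0,0],0],[[0,0,0],0],[[0,0,0],0],[[0,0,0],0],[[0,0,0],0],[[0,0,0],0]], fingers=1, grip_force=15)

```text
time_s: 4.57
tcp_pos: [0.4999, 0.2486, 0.036]
eef_rot: [-143.8, 90.0, 56.4]
contact_force: [0.2, 0.4, -0.8]
gripper_width: 0.0398
```

step_arm(steps=[[[-1,0,0],0],[[-1,0,0],0],[[-1,0,0],0],[[-1,0,0],0],[[0,0,0],0],[[0,0,0],0],[[0,0,0],0]])

```text
time_s: 5.15
tcp_pos: [0.4994, 0.2481, 0.1154]
eef_rot: [0.5, 89.9, -159.3]
contact_force: [0.2, -0.2, -2.1]
gripper_width: 0.0399
```

```bash
python3 -c "
from go import *
go([.5254,.0235,.13],101.0)
im=capture('scene'); cv2.imwrite('pics/s2.png',cv2.resize(im[130:290,230:410],None,fx=3.5,fy=3.5,interpolation=cv2.INTER_CUBIC))
"
```

```text
t 5.15 tcp [0.499 0.248 0.115] w 0.0399 F [ 0.185 -0.169 -2.138] j [ 46.522  16.556 -23.929  -0.03  -49.562  63.68 ]
tool axes
 [[-0.001 -0.    -1.   ]
 [ 0.345 -0.939  0.   ]
 [-0.939 -0.345  0.001]]
shift units (tool xyz) [-0.73  10.99   2.656] world d [ 0.026 -0.225  0.015]
jaw yaw -69.81744644846795 turn units about tool x 1.530425591922011 final j6 ~?
```

View pics/s2.png

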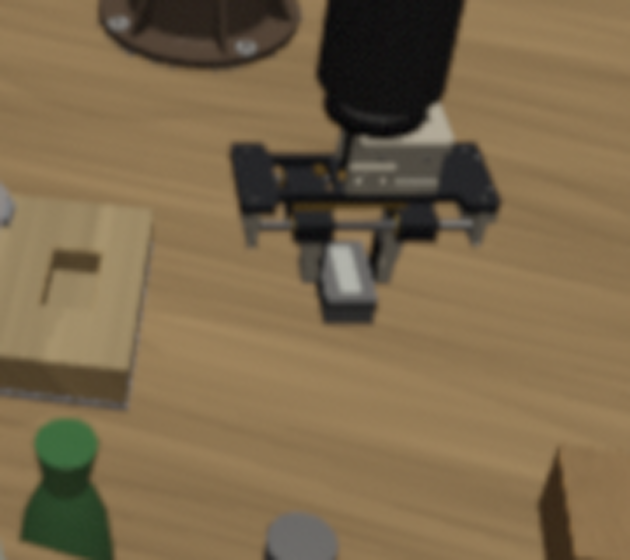

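step_arm(steps=[[[-0.2,0.9,0.2],0],[[-0.2,0.9,0.2],0],[[-0.2,0.9,0.2],0],[[0,0.9,0.2],0],[[0,0.9,0.2],0],[[0,0.9,0.2],0],[[0,0.9,0.2],0],[[0,0.9,0.2],0],[[0,0.9,0.2],0],[[0,0.9,0.25],0],[[0,0.9,0.25],0],[[0,0.9,0.25],0],[[0,0.2,0.1],0.77],[[0,0,0],0.76],[[0,0,0],0],[[0,0,0],0],[[0,0,0],0]])

```text
time_s: 6.62
tcp_pos: [0.5259, 0.0238, 0.1274]
eef_rot: [9.2, 89.9, -159.6]
contact_force: [0.2, -0.6, -1.3]
gripper_width: 0.0398
```

```bash
python3 -c "
from go import *
go([.5248,.0233,.09],101.0)
for n,(a,b,c,d) in dict(scene=(130,290,170,350),top=(140,260,180,330)).items():
  im=capture(n); cv2.imwrite(f'pics/{n}3.png',im); cv2.imwrite(f'pics/{n}3z.png',cv2.resize(im[a:b,c:d],None,fx=3.5,fy=3.5,interpolation=cv2.INTER_CUBIC))
"
```

```text
t 6.6167 tcp [0.526 0.024 0.127] w 0.0398 F [ 0.161 -0.642 -1.294] j [ 23.956  13.054 -27.018  -0.005 -49.993  77.226]
tool axes
 [[-0.001 -0.    -1.   ]
 [ 0.194 -0.981  0.   ]
 [-0.981 -0.194  0.001]]
shift units (tool xyz) [1.868 0.014 0.055] world d [-0.001 -0.    -0.037]
jaw yaw -78.82145692646328 turn units about tool x 0.029757178922788324 final j6 ~?
```

View pics/scene3z.png

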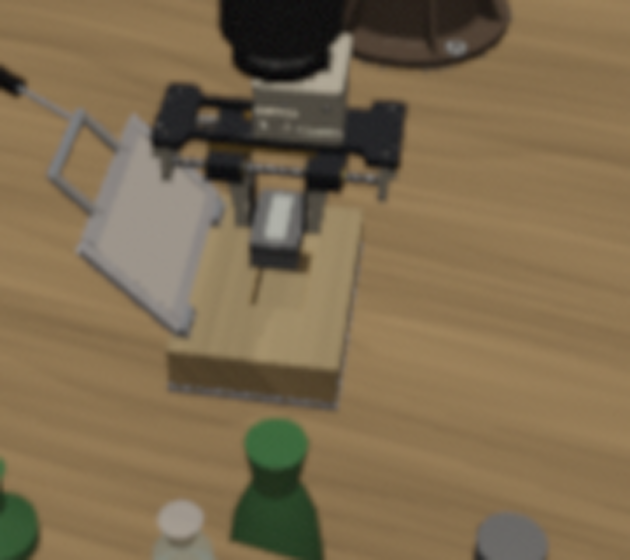

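View pics/top3z.png

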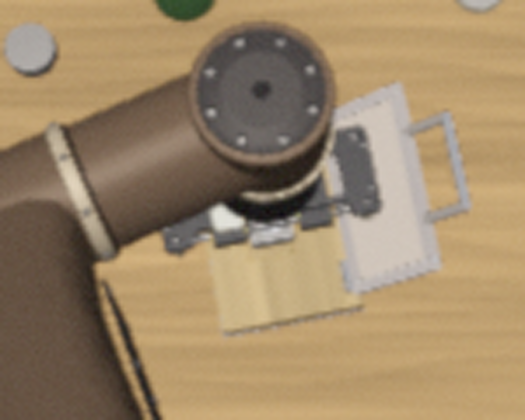

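```bash
python3 - <<'E'
from go import *
n="scene"; u0,v0,u1,v1=240,182,262,208
hsv=cv2.cvtColor(cv2.imread(f"pics/{n}3.png"),cv2.COLOR_BGR2HSV).astype(float)[v0:v1,u0:u1]
print((hsv[...,2]*(hsv[...,1]<70)).astype(int)[::2])
w=np.where(hsv[...,1]<70,np.clip(hsv[...,2]-120,0,30),0)
v,u=np.nonzero(w); W=w[v,u]; P=toz(n,np.c_[u+u0,v+v0],.1184)[:,:2]
c=(P*W[:,None]).sum(0)/W.sum(); C=np.cov(P.T,aweights=W); e,V=np.linalg.eigh(C); d=V[:,1]; print(n,c,np.degrees(np.arctan2(d[1],d[0]))%180,np.sqrt(e*12))
E
```

```text
[[ 66  56   0   0   0   0   0   0   0   0   0   0   0   0   0   0   0   0
   17  16  15  16]
 [ 69  45   0   0   0 119 118 121 125 129 131 129 129 130   0   0   0   0
   39  40  40  37]
 [ 71  45   0  83 105 106 108 125 151 162 162 160 154 139 114  96  70  55
   72  77  76  78]
 [ 86  57  44  76 100 106 114 140 168 175 176 175 165 136 110  94  67  56
   72  79  80  84]
 [ 79  51  53  86 102 108 127 157 173 176 175 171 153 120 104  94  67  59
   81  82  80  90]
 [ 68  50  68  97 105 113 139 168 176 176 175 167 144 116 105  94  66  58
   77  80  81  96]
 [ 89  75  88 101 107 124 152 172 176 176 174 162 128 108 105  93  60  53
   74  80  85   0]
 [  0 121 109 105 109 130 160 172 173 173 169 149 119 106 105  97  74   0
    0   0   0   0]
 [  0 117 103 100 102 110 124 133 135 136 134 120 108 104  97  85   0   0
    0   0   0   0]
 [  0   0  55  55  59  64  69  78  82  81  78  77  79  78  74  80   0   0
    0   0   0   0]
 [  0   0  45  38  37  38  36  36  37  37  36  35  37  36  42   0   0   0
    0   0   0   0]
 [  0   0  52  44  42  43  42  42  43  41  42  41  43  42  45   0   0   0
    0   0   0   0]
 [  0   0   0   0   0   0   0   0  70  66  62  58  57  54  59   0   0   0
    0   0   0   0]]
scene [0.526 0.021] 11.58913707729721 [0.018 0.06 ]
```

```bash
python3 - <<'E'
from go import *
n="scene"
print(ray(n,[(250,194)])[0])
for f,(u0,v0,u1,v1),mid,z in(("scene0",(314,214,338,246),133,.028),("scene3",(242,182,257,204),141,.1184)):
    hsv=cv2.cvtColor(cv2.imread(f"pics/{f}.png"),cv2.COLOR_BGR2HSV).astype(float)[v0:v1,u0:u1]
    w=np.where(hsv[...,1]<70,np.clip((hsv[...,2]-mid)/30+.5,0,1),0)
    v,u=np.nonzero(w); W=w[v,u]; 
    for zz in (z,z+.004):
        P=toz(n,np.c_[u+u0,v+v0],zz)[:,:2]
        c=(P*W[:,None]).sum(0)/W.sum(); C=np.cov(P.T,aweights=W); e,V=np.linalg.eigh(C); d=V[:,1]; print(f,zz,c,np.degrees(np.arctan2(d[1],d[0]))%180,np.sqrt(e*12))
E
```

```text
[1.326 0.297 0.839]
scene0 0.028 [0.5   0.249] 19.962549071041394 [0.017 0.054]
scene0 0.032 [0.505 0.249] 19.962549071041366 [0.017 0.054]
scene3 0.1184 [0.526 0.021] 11.860817351114719 [0.017 0.056]
scene3 0.12240000000000001 [0.531 0.022] 11.86081735111469 [0.017 0.056]
```

step_arm(steps=[[[1,0,0.02],0.03],[[0.86,-0.02,0.02],0],[[0,0,0],0],[[0,0,0],0],[[0,0,0],0]])

```text
time_s: 7.13
tcp_pos: [0.5258, 0.0242, 0.0915]
eef_rot: [160.2, 90.0, -8.9]
contact_force: [0.2, 0.5, -0.8]
gripper_width: 0.0396
```

step_arm(steps=[[[0.2,0,0],0],[[0.2,0,0],0],[[0,0,0],0],[[0,0,0],0]])

```text
time_s: 7.47
tcp_pos: [0.5266, 0.0247, 0.0841]
eef_rot: [-169.9, 89.8, 21.0]
contact_force: [-0.4, 2.9, 4.8]
gripper_width: 0.0397
```

```bash
python3 -c "
from go import *
go([.5248,.0238,.075],101.0)
for n,(a,b,c,d) in dict(scene=(160,260,190,310)).items():
  im=capture(n); cv2.imwrite(f'pics/{n}4.png',im); cv2.imwrite(f'pics/{n}4z.png',cv2.resize(im[a:b,c:d],None,fx=6,fy=6,interpolation=cv2.INTER_CUBIC))
"
```

```text
t 7.4667 tcp [0.527 0.025 0.084] w 0.0397 F [-0.378  2.899  4.796] j [ 24.03   16.187 -29.806   0.015 -43.814  76.85 ]
tool axes
 [[ 0.003  0.001 -1.   ]
 [ 0.189 -0.982 -0.001]
 [-0.982 -0.189 -0.003]]
shift units (tool xyz) [0.455 0.029 0.099] world d [-0.002 -0.001 -0.009]
jaw yaw -79.10899050327129 turn units about tool x -0.018165083878547723 final j6 ~?
```

View pics/scene4z.png

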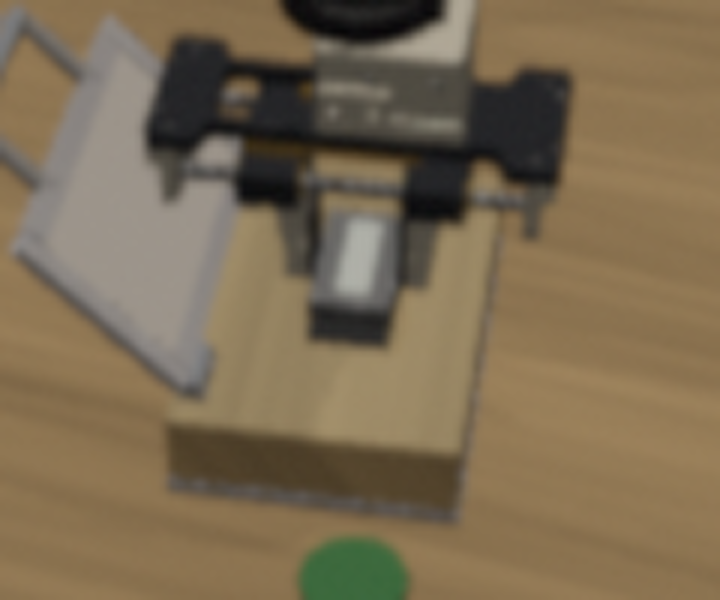

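step_arm(steps=[[[0,-0.05,-0.03],0],[[0,0,0],0],[[0,0,0],0]])

```text
time_s: 7.77
tcp_pos: [0.5267, 0.0252, 0.084]
eef_rot: [177.2, 89.9, 8.1]
contact_force: [-1.0, -0.9, 5.8]
gripper_width: 0.04
```

step_arm(steps=[[[0,-0.05,0],0],[[0,0,0],0],[[0,0,0],0]])

```text
time_s: 8.02
tcp_pos: [0.526, 0.0261, 0.0832]
eef_rot: [-176.2, 89.9, 14.7]
contact_force: [0.9, -0.7, 2.2]
gripper_width: 0.0401
```

step_arm(steps=[[[0.1,0,0],0],[[0.1,0,0],0],[[0,0,0],0],[[0,0,0],0]])

```text
time_s: 8.35
tcp_pos: [0.5249, 0.0259, 0.0783]
eef_rot: [4.8, 89.9, -164.4]
contact_force: [-1.3, -0.6, 0.8]
gripper_width: 0.0397
```

step_arm(steps=[[[0.1,0,0],0],[[0.1,0,0],0],[[0.1,0,0],0],[[0,0,0],0],[[0,0,0],0]])

```text
time_s: 8.77
tcp_pos: [0.5255, 0.0261, 0.0724]
eef_rot: [4.8, 90.0, -164.3]
contact_force: [-1.0, -0.6, 0.6]
gripper_width: 0.0399
```

```bash
python3 -c "
from go import *
go([.5248,.0238,.075],101.0)
for n,(a,b,c,d) in dict(scene=(160,260,190,310)).items():
  im=capture(n); cv2.imwrite(f'pics/{n}5.png',im); cv2.imwrite(f'pics/{n}5z.png',cv2.resize(im[a:b,c:d],None,fx=6,fy=6,interpolation=cv2.INTER_CUBIC))
"
```

```text
t 8.7667 tcp [0.525 0.026 0.072] w 0.0399 F [-1.039 -0.583  0.581] j [ 24.218  17.136 -30.441  -0.002 -42.432  76.625]
tool axes
 [[-0.    -0.    -1.   ]
 [ 0.188 -0.982  0.   ]
 [-0.982 -0.188  0.   ]]
shift units (tool xyz) [-0.129  0.105  0.055] world d [-0.001 -0.002  0.003]
jaw yaw -79.15843655049731 turn units about tool x -0.026406091749549887 final j6 ~?
```

View pics/scene5z.png

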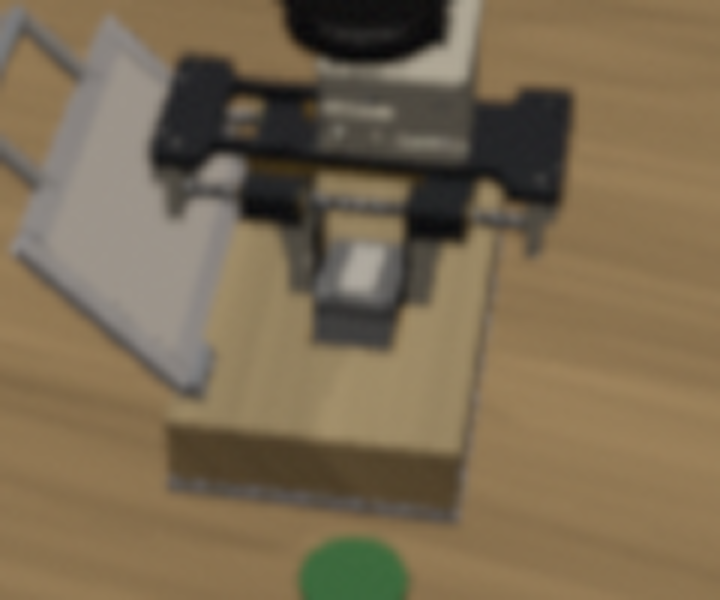

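The picture shows the module pitched: its +x end at zoom pixel (350,340) is still on the rim while the −x end has dropped into the recess. The module is about 1–2 mm too far +x. I'll lift it, level it by pressing the low −x end on the deck, then retry further −x.

step_arm(steps=[[[-0.4,0,0],0],[[-0.4,0,0],0],[[-0.4,0,0],0],[[-0.4,0,0],0],[[-0.1,0,0],0],[[0,0,0.35],0],[[0,0,0],0],[[0,0,0],0],[[0,0,0],0]])

```text
time_s: 9.57
tcp_pos: [0.5183, 0.0246, 0.1065]
eef_rot: [11.0, 90.0, -158.1]
contact_force: [-0.5, 0.9, -0.6]
gripper_width: 0.0397
```

```bash
python3 -c "
from go import *
go([.5248,.0238,.075],101.0)
for n,(a,b,c,d) in dict(scene=(160,260,190,310)).items():
  im=capture(n); cv2.imwrite(f'pics/{n}6.png',im); cv2.imwrite(f'pics/{n}6z.png',cv2.resize(im[a:b,c:d],None,fx=6,fy=6,interpolation=cv2.INTER_CUBIC))
"
```

```text
t 9.5667 tcp [0.518 0.025 0.107] w 0.0397 F [-0.519  0.949 -0.609] j [ 24.412  13.875 -29.31   -0.001 -46.839  76.436]
tool axes
 [[-0.    -0.    -1.   ]
 [ 0.188 -0.982  0.   ]
 [-0.982 -0.188  0.   ]]
shift units (tool xyz) [ 1.576  0.101 -0.312] world d [ 0.006 -0.001 -0.032]
jaw yaw -79.1529970428465 turn units about tool x -0.02549950714108225 final j6 ~?
```

View pics/scene6z.png

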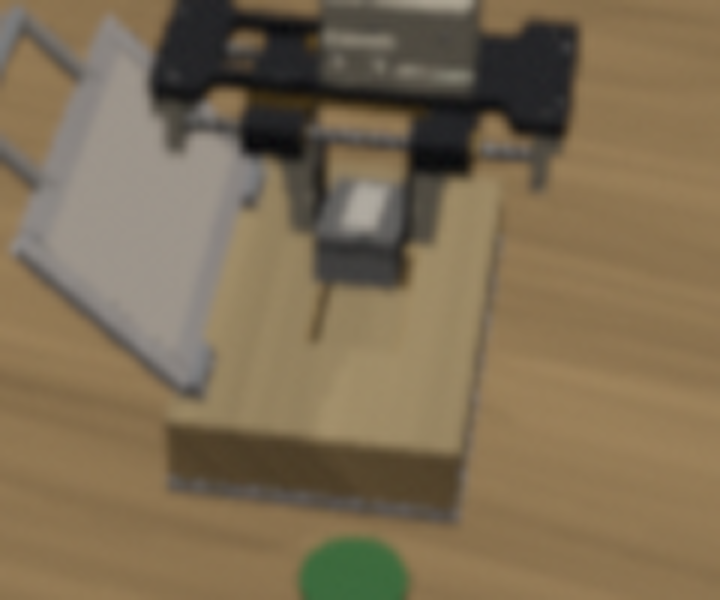

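step_arm(steps=[[[0,0,0.6],0],[[0.3,0,0],0],[[0.2,0,0],0],[[0.15,0,0],0],[[0.1,0,0],0],[[0.1,0,0],0],[[0.1,0,0],0],[[0,0,0],0],[[0,0,0],0]])

```text
time_s: 10.37
tcp_pos: [0.5091, 0.0231, 0.0886]
eef_rot: [-179.3, 89.8, 11.6]
contact_force: [3.5, 0.5, 5.8]
gripper_width: 0.0401
```

```bash
python3 -c "
from go import *
go([.5248,.0238,.086],101.0)
for n,(a,b,c,d) in dict(scene=(150,250,190,310)).items():
  im=capture(n); cv2.imwrite(f'pics/{n}7.png',im); cv2.imwrite(f'pics/{n}7z.png',cv2.resize(im[a:b,c:d],None,fx=6,fy=6,interpolation=cv2.INTER_CUBIC))
"
```

```text
t 10.3667 tcp [0.509 0.023 0.089] w 0.0401 F [3.475 0.465 5.751] j [ 24.747  14.354 -31.754   0.069 -43.689  76.093]
tool axes
 [[ 0.004  0.001 -1.   ]
 [ 0.189 -0.982 -0.   ]
 [-0.982 -0.189 -0.004]]
shift units (tool xyz) [ 0.135  0.116 -0.778] world d [ 0.016  0.001 -0.003]
jaw yaw -79.11061237210362 turn units about tool x -0.01843539535060283 final j6 ~?
```

View pics/scene7z.png

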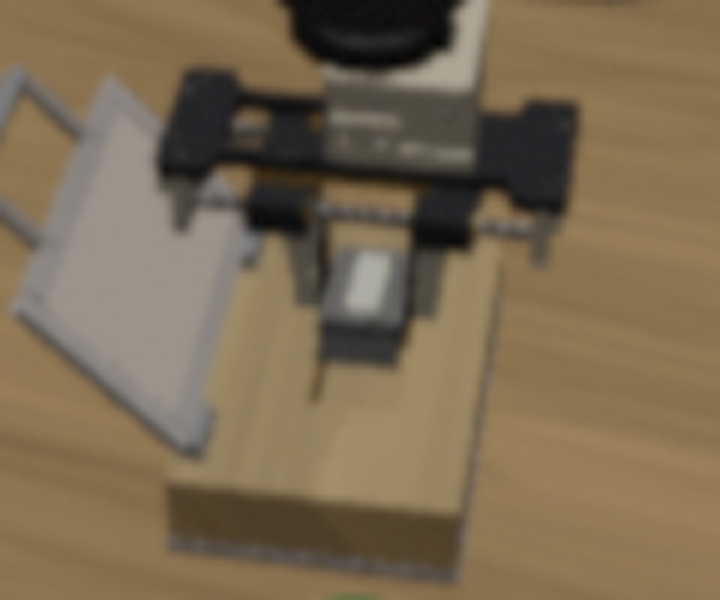

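step_arm(steps=[[[0.07,0,0],0],[[0.07,0,0],0],[[0.05,0,0],0],[[0,0,0],0],[[0,0,0],0]])

```text
time_s: 10.83
tcp_pos: [0.5083, 0.023, 0.0846]
eef_rot: [-176.6, 89.9, 14.3]
contact_force: [1.9, 1.1, 5.2]
gripper_width: 0.0398
```

step_arm(steps=[[[-0.5,0,0],0],[[0,-0.1,-0.7],0],[[0,0,-0.08],0],[[0,0,0],0],[[0,0,0],0],[[0,0,0],0]])

```text
time_s: 11.33
tcp_pos: [0.5207, 0.027, 0.0935]
eef_rot: [2.6, 89.9, -166.6]
contact_force: [-0.6, 0.1, -0.8]
gripper_width: 0.0399
```

```bash
cat > st.py <<'E'
from go import *
def strip(n,im,box,z,mid=141):
    u0,v0,u1,v1=box
    hsv=cv2.cvtColor(im,cv2.COLOR_BGR2HSV).astype(float)[v0:v1,u0:u1]
    w=np.where(hsv[...,1]<70,np.clip((hsv[...,2]-mid)/30+.5,0,1),0)
    v,u=np.nonzero(w); W=w[v,u]; px=np.c_[u+u0,v+v0]
    P=toz(n,px,z)[:,:2]
    c=(P*W[:,None]).sum(0)/W.sum(); C=np.cov(P.T,aweights=W); e,V=np.linalg.eigh(C); d=V[:,1]
    print(n,"px",(px*W[:,None]).sum(0)/W.sum(),"c",c,"yaw %.1f"%(np.degrees(np.arctan2(d[1],d[0]))%180),np.sqrt(e*12))
E
python3 -c "
from st import *
go([.5248,.0238,.086],101.0)
n='scene';a,b,c,d=150,250,190,310
im=capture(n); cv2.imwrite(f'pics/{n}8.png',im); cv2.imwrite(f'pics/{n}8z.png',cv2.resize(im[a:b,c:d],None,fx=6,fy=6,interpolation=cv2.INTER_CUBIC))
z=get_state()['tcp_pos'][2]-.0365+.028
strip(n,im,(242,185,259,220),z)
"
```

```text
t 11.3333 tcp [0.521 0.027 0.094] w 0.0399 F [-0.627  0.137 -0.843] j [ 24.534  15.115 -29.735  -0.026 -45.244  76.303]
tool axes
 [[-0.002 -0.    -1.   ]
 [ 0.188 -0.982  0.   ]
 [-0.982 -0.188  0.002]]
shift units (tool xyz) [ 0.376  0.194 -0.172] world d [ 0.004 -0.003 -0.008]
jaw yaw -79.18153760690717 turn units about tool x -0.030256267817861726 final j6 ~?
scene px [250.798 197.988] c [0.516 0.022] yaw 11.1 [0.017 0.053]
```

View pics/scene8z.png

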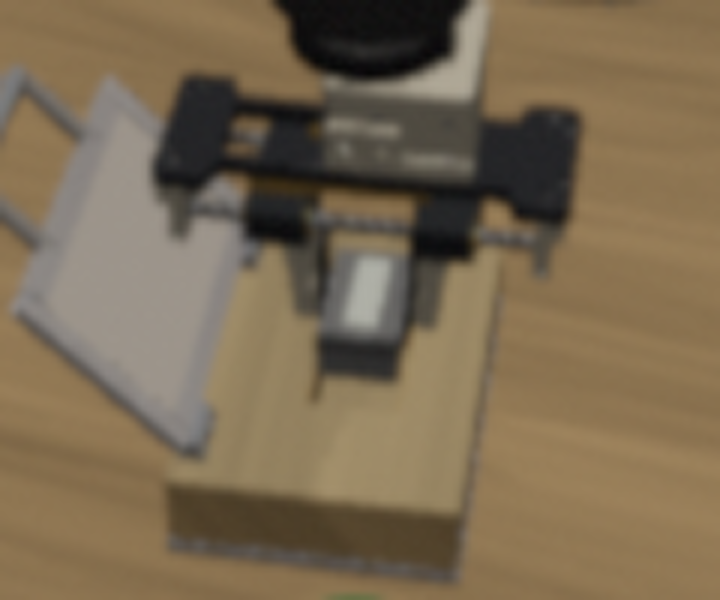

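```bash
python3 -c "
from st import *
n='top';a,b,c,d=170,250,210,310
im=capture(n); cv2.imwrite(f'pics/{n}8.png',im); cv2.imwrite(f'pics/{n}8z.png',cv2.resize(im[a:b,c:d],None,fx=7,fy=7,interpolation=cv2.INTER_CUBIC))
"
```

```text
(no output)
```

View pics/top8z.png

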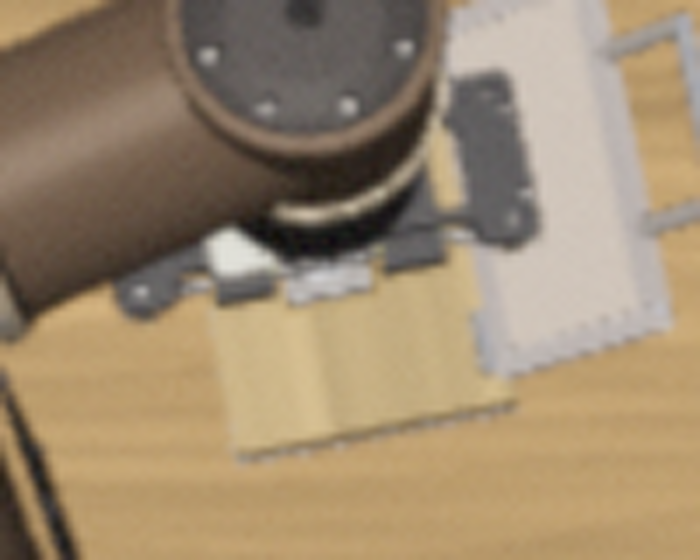

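```bash
python3 - <<'E'
from go import *
np.set_printoptions(precision=4,suppress=True)
im=cv2.imread('pics/top8.png'); hsv=cv2.cvtColor(im,cv2.COLOR_BGR2HSV)
print(hsv[203:218,248:268,1]); print(hsv[203:218,248:268,2])
px=[(210+x/7-.43,170+y/7-.43) for x,y in((293,303),(372,287),(332,295))]
for z in(.085,.089): 
    p=toz('top',px,z); print(z,p, "center",p[2][:2]+.035*np.array([.982,.19]))
for m in(270-64,):pass
# reference: deck -x edge in same zoom
p=toz('top',[(210+240/7-.43,170+458/7-.43),(210+512/7-.43,170+405/7-.43)],.05); print(p)
E
```

```text
[[ 44 150  20  45  78  38  32  35  41  21  38  46  12  53  43  25  19   9
   14  16]
 [ 34  94  43  26  79  19  68  29  75 113  11  46  36  19   6  26  21  14
   11  11]
 [ 26  17  40  46  55  97  62  38  41  38  47  18  14  25  21  38  53  17
   12   8]
 [ 17  26  16   0  29  10  16  26  10  16  23   7   4   9  18  43  62  12
    5   7]
 [ 14  24  17  12  14  17  11   7   4  10  10  11  13  16  47  84  81  26
   11   3]
 [ 25  32  14  11  11   8   7   5   2   2   1  10  12  14  30  89  90  41
   54  70]
 [ 23  36  32  16   9   8   3   3   3   3   4  10  12  12  25  84  94  87
   95  88]
 [ 19  64  57  17  13  10   7   7   7   9   9  11   9  11  23  80  92  86
   90  88]
 [ 32  77  57  17  11  11  11  11  10   8  11  16  30  38  56  97  94  84
   86  86]
 [ 81  86  71  26  11  11  17  29  42  45  50  72  86  88  88  95  88  86
   89  85]
 [ 86  86  85  67  44  52  69  88  87  83  88  88  89  86  85  88  86  85
   86  86]
 [ 86  84  89  92  88  87  88  90  85  91  89  88  89  85  85  87  87  86
   87  89]
 [ 84  83  86  85  83  82  88  88  85  88  85  85  83  87  85  85  84  87
   88 
[... 1028 characters left out ...]
193 196 195 163 169 171 177 182 184 187 191 195 198 198 198 196 196 194
  195 195]
 [205 206 203 197 196 199 196 192 193 194 198 201 201 200 198 196 193 195
  196 193]
 [206 207 208 210 210 208 200 192 193 195 198 199 199 200 197 196 197 194
  194 193]
 [206 207 210 213 212 208 202 194 195 197 197 200 199 199 199 197 196 196
  195 194]
 [207 205 208 211 212 209 204 195 192 194 197 200 201 200 198 198 194 194
  193 195]]
0.085 [[ 0.4841  0.0359  0.085 ]
 [ 0.4917 -0.0017  0.085 ]
 [ 0.4879  0.0174  0.085 ]] center [0.5223 0.024 ]
0.089 [[ 0.4835  0.0359  0.089 ]
 [ 0.4911 -0.0017  0.089 ]
 [ 0.4873  0.0173  0.089 ]] center [0.5217 0.024 ]
[[ 0.4138  0.0622  0.05  ]
 [ 0.4389 -0.0695  0.05  ]]
```

step_arm(steps=[[[0,0,-0.1],0],[[0.1,0,0],0],[[0.1,0,0],0],[[0,0,0],0],[[0,0,0],0]], grip_force=50)

```text
time_s: 11.85
tcp_pos: [0.5235, 0.0277, 0.0897]
eef_rot: [12.7, 90.0, -156.4]
contact_force: [-0.5, 0.4, -0.6]
gripper_width: 0.0398
```

step_arm(steps=[[[0.1,0,0],0],[[0.1,0,0],0],[[0,0,0],0],[[0,0,0],0]])

```text
time_s: 12.18
tcp_pos: [0.5236, 0.0277, 0.0857]
eef_rot: [10.9, 90.0, -158.3]
contact_force: [-0.3, 0.2, -1.6]
gripper_width: 0.0394
```

step_arm(steps=[[[0.1,0,0],0],[[0,0,0],0],[[0,0,0],0]])

```text
time_s: 12.43
tcp_pos: [0.5237, 0.0277, 0.0838]
eef_rot: [9.1, 90.0, -160.0]
contact_force: [-0.6, -0.9, -1.6]
gripper_width: 0.0397
```

step_arm(steps=[[[0.1,0,0],0],[[0,0,0],0],[[0,0,0],0]])

```text
time_s: 12.68
tcp_pos: [0.5237, 0.0277, 0.0818]
eef_rot: [13.8, 90.0, -155.4]
contact_force: [0.2, -0.3, -1.8]
gripper_width: 0.0392
```

step_arm(steps=[[[0.1,0,0],0],[[0,0,0],0],[[0,0,0],0]])

```text
time_s: 12.93
tcp_pos: [0.5237, 0.0277, 0.0798]
eef_rot: [8.3, 90.0, -160.8]
contact_force: [-0.3, 0.1, -1.3]
gripper_width: 0.0397
```

step_arm(steps=[[[0.1,0,0],0],[[0,0,0],0],[[0,0,0],0]])

```text
time_s: 13.18
tcp_pos: [0.5238, 0.0277, 0.0786]
eef_rot: [144.4, 90.0, -24.7]
contact_force: [-2.9, -0.8, 6.8]
gripper_width: 0.0393
```

```bash
python3 -c "
from st import *
n='scene';a,b,c,d=150,250,190,310
im=capture(n); cv2.imwrite(f'pics/{n}9.png',im); cv2.imwrite(f'pics/{n}9z.png',cv2.resize(im[a:b,c:d],None,fx=6,fy=6,interpolation=cv2.INTER_CUBIC))
strip(n,im,(242,188,259,225),.0775)
n='top';a,b,c,d=170,250,210,310
im=capture(n); cv2.imwrite(f'pics/{n}9.png',im); cv2.imwrite(f'pics/{n}9z.png',cv2.resize(im[a:b,c:d],None,fx=7,fy=7,interpolation=cv2.INTER_CUBIC))
"
```

```text
scene px [250.668 202.463] c [0.527 0.026] yaw 10.4 [0.017 0.051]
```

View pics/scene9z.png

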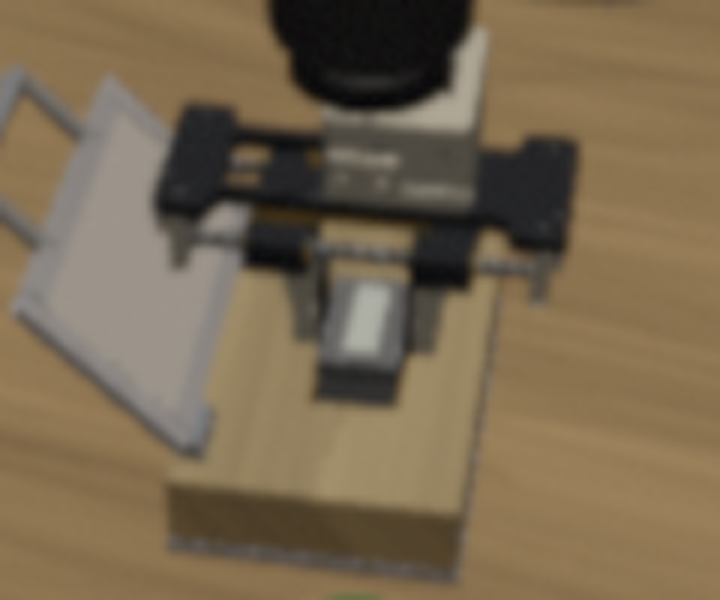

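View pics/top9z.png

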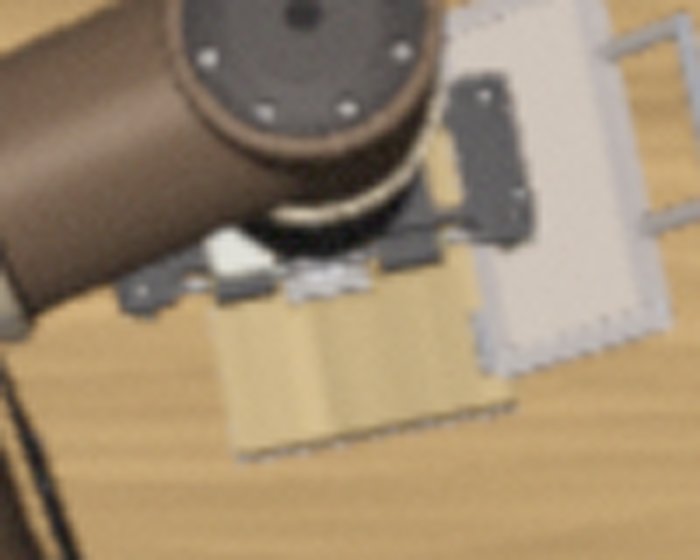

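```bash
python3 - <<'E'
from go import *
np.set_printoptions(precision=4,suppress=True)
im=cv2.imread('pics/scene9.png'); hsv=cv2.cvtColor(im,cv2.COLOR_BGR2HSV)
print(hsv[208:221,240:260,2])
print(toz('scene',[(190+x/6-.42,150+y/6-.42) for x,y in((317,398),(395,405),(313,402))],.05))
th=np.radians(11);R=np.array([[np.cos(th),-np.sin(th)],[np.sin(th),np.cos(th)]]);c=np.array([.5273,.0137])
for x,y in((36.5,-11.5),(36.5,31.5)): print(proj('scene',np.r_[c+R@[x/1e3,y/1e3],.05]))
im=cv2.imread('pics/scene0.png'); hsv=cv2.cvtColor(im,cv2.COLOR_BGR2HSV)
print(hsv[205:221,235:260,2])
E
```

```text
[[143 140 127 105 101 103 113 130 140 145 147 147 140 117 105 105  96  66
   71  92]
 [146 141 124  98  91  95 103 109 110 113 115 116 115 105 102 101  90  84
  113 132]
 [145 139 114  80  69  74  81  81  78  80  83  85  88  91  94  93  82 101
  140 151]
 [146 136 105  62  46  48  51  52  50  52  57  60  62  68  71  72  76 113
  148 156]
 [146 135 105  62  43  39  41  41  41  38  42  42  42  45  46  51  80 124
  152 157]
 [145 135 104  63  47  44  44  43  42  42  42  43  42  42  43  49  88 134
  154 157]
 [145 133  96  59  48  48  47  47  47  48  46  48  47  47  48  57  99 141
  156 157]
 [144 129  88  58  53  49  49  49  49  49  49  49  49  50  50  64 108 147
  157 158]
 [143 127  98  86  81  76  71  68  68  63  61  57  55  54  55  76 119 149
  157 157]
 [145 137 129 127 126 121 112 111 109 104  98  93  91  89  87 101 131 152
  157 157]
 [146 144 144 145 146 143 139 140 142 140 138 136 136 135 134 138 148 155
  157 157]
 [147 146 148 149 150 150 148 151 155 156 155 154 155 155 154 155 157 158
  157 157]
 [146 146 148 149 150 150 151 154 157 158 157 157 158 159 158 159 158 157
  157 
[... 1103 characters left out ...]
06 133 138 138 138 138 137 138 140 141
  142 142 142 145 147 149 149]
 [141 140 138 138 138 136 123  99 112 135 139 137 138 137 138 139 140 142
  142 142 143 145 147 149 148]
 [140 139 138 138 138 135 122 107 122 136 138 138 138 138 138 139 141 142
  142 142 143 145 148 148 148]
 [141 139 138 139 138 136 129 126 133 138 140 139 140 140 141 141 142 143
  144 143 144 147 148 148 148]
 [140 138 138 138 139 137 136 137 139 141 141 141 142 144 146 146 146 147
  146 146 147 148 149 148 148]
 [139 138 139 139 139 138 138 139 141 142 142 142 144 147 149 149 149 149
  149 148 149 150 148 148 149]
 [139 138 138 139 139 138 138 140 142 142 142 143 146 149 150 149 149 150
  149 150 150 150 149 148 148]]
```

step_arm(steps=[[[-0.1,0,0],0],[[0,0.08,0],0],[[0,0,0],0],[[0.1,0,0],0],[[0,0,0],0],[[0,0,0],0]])

```text
time_s: 13.78
tcp_pos: [0.5241, 0.0261, 0.0783]
eef_rot: [107.3, 90.0, -61.9]
contact_force: [-3.1, -0.6, 5.9]
gripper_width: 0.0395
```

step_arm(steps=[[[0.1,0,0],0],[[0,0,0],0],[[0,0,0],0]])

```text
time_s: 14.03
tcp_pos: [0.5237, 0.0259, 0.0765]
eef_rot: [27.8, 90.0, -141.4]
contact_force: [-5.6, 0.3, 10.4]
gripper_width: 0.0397
```

step_arm(steps=[[[-0.1,0,0],0],[[0,0,0.06],0],[[0,0,0],0],[[0,0,0],0]])

```text
time_s: 14.37
tcp_pos: [0.5227, 0.0259, 0.0776]
eef_rot: [4.3, 90.0, -164.8]
contact_force: [-0.8, -0.9, -0.5]
gripper_width: 0.0394
```

step_arm(steps=[[[0.1,0,0],0],[[0,0,0],0],[[0,0,0],0]])

```text
time_s: 14.62
tcp_pos: [0.5227, 0.0259, 0.0756]
eef_rot: [10.8, 90.0, -158.4]
contact_force: [-0.3, 0.5, -0.7]
gripper_width: 0.0396
```

Contact force has gone, so the module is sliding in. I'll continue.

step_arm(steps=[[[0.1,0,0],0],[[0.1,0,0],0],[[0,0,0],0],[[0,0,0],0]])

```text
time_s: 14.95
tcp_pos: [0.5228, 0.0259, 0.0718]
eef_rot: [13.0, 90.0, -156.2]
contact_force: [0.3, 0.4, -0.8]
gripper_width: 0.0397
```

```bash
python3 -c "
from st import *
n='scene';a,b,c,d=150,250,190,310
im=capture(n); cv2.imwrite(f'pics/{n}10.png',im); cv2.imwrite(f'pics/{n}10z.png',cv2.resize(im[a:b,c:d],None,fx=6,fy=6,interpolation=cv2.INTER_CUBIC))
strip(n,im,(242,188,259,225),.07)
"
```

```text
scene px [250.126 203.73 ] c [0.525 0.023] yaw 10.7 [0.017 0.048]
```

View pics/scene10z.png

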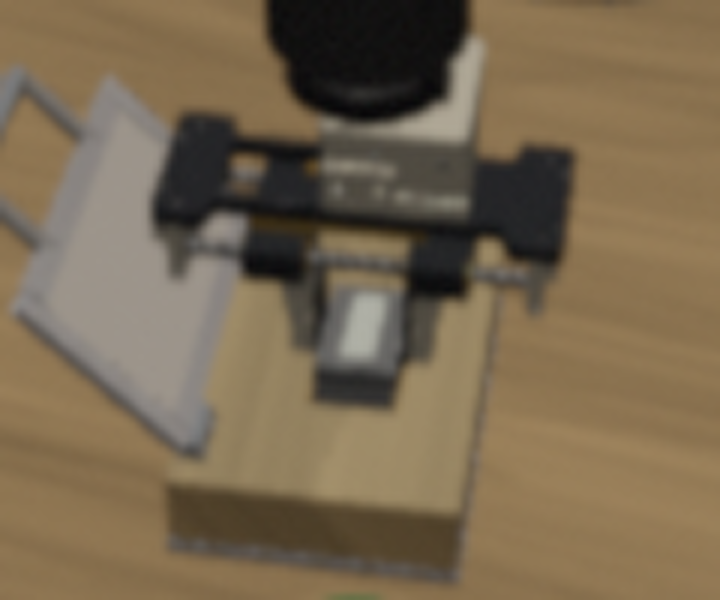

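step_arm(steps=[[[0,0,0],0],[[0,0,0],0],[[0,0,0],0],[[0,0,0],0],[[0,0,0],0]], fingers=0.35)

```text
time_s: 15.42
tcp_pos: [0.5229, 0.026, 0.0721]
eef_rot: [-174.4, 90.0, 16.5]
contact_force: [-0.4, 0.5, 0.5]
gripper_width: 0.0564
```

step_arm(steps=[[[-0.5,0,0],0],[[-1,0,0],0],[[-1,0,0],0],[[0,0,0],0]])

```text
time_s: 15.75
tcp_pos: [0.5252, 0.0266, 0.1264]
eef_rot: [-177.6, 89.6, 13.3]
contact_force: [1.2, 1.2, 1.2]
gripper_width: 0.0571
```

```bash
python3 -c "
from st import *
n='scene';a,b,c,d=150,250,190,310
im=capture(n); cv2.imwrite(f'pics/{n}11.png',im); cv2.imwrite(f'pics/{n}11z.png',cv2.resize(im[a:b,c:d],None,fx=6,fy=6,interpolation=cv2.INTER_CUBIC))
strip(n,im,(238,192,259,225),.05)
"
```

```text
scene px [249.945 208.844] c [0.526 0.023] yaw 12.5 [0.017 0.056]
```

View pics/scene11z.png

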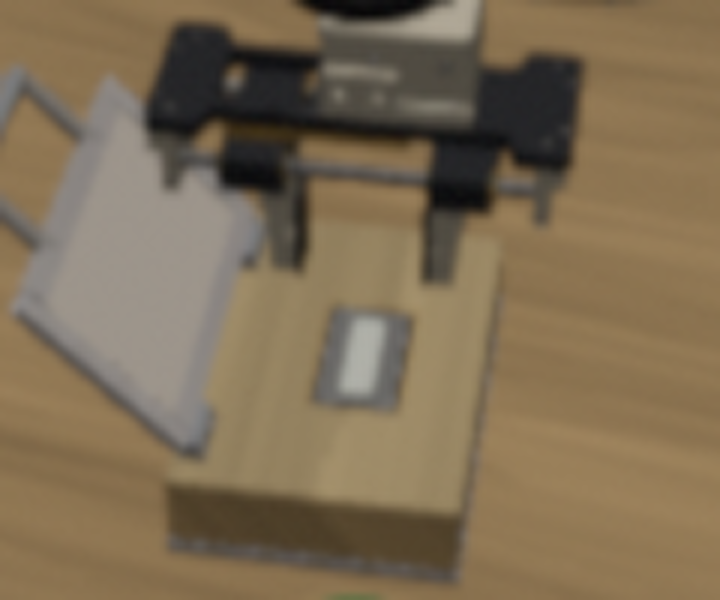

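The module dropped in and looks flush (zoom pixel (362,358)). I'll press it with shut fingers to be sure.

step_arm(steps=[[[0,0,0],0],[[0,0,0],0],[[0,0,0],0],[[0,0,0],0],[[0.6,0,0],0],[[0.8,0,0],0],[[0.8,0,0],0],[[0.2,0,0],0],[[0,0,0],0],[[0,0,0],0]], fingers=1, grip_force=20)

```text
time_s: 16.63
tcp_pos: [0.523, 0.0259, 0.074]
eef_rot: [32.9, 90.0, -136.2]
contact_force: [0.3, -0.3, -0.4]
gripper_width: 0.0011
```

step_arm(steps=[[[0.1,0,0],0],[[0.1,0,0],0],[[0,0,0],0]])

```text
time_s: 16.88
tcp_pos: [0.523, 0.026, 0.0702]
eef_rot: [-162.3, 90.0, 28.6]
contact_force: [0.5, -0.1, 0.0]
gripper_width: 0.0004
```

step_arm(steps=[[[0.1,0,0],0],[[0.1,0,0],0],[[0,0,0],0],[[0,0,0],0]])

```text
time_s: 17.22
tcp_pos: [0.5233, 0.026, 0.0691]
eef_rot: [170.8, 89.9, 1.7]
contact_force: [-12.2, 2.3, 32.5]
gripper_width: 0.0002
```

step_arm(steps=[[[-0.5,0,0],0],[[-1,0,0],0],[[-1,0,0],0],[[-1,0,0],0],[[-1,0,0],0],[[-1,0,0],0],[[-1,0,0],0],[[-1,0,0],0],[[-1,0,0],0],[[-1,0,0],0],[[-1,0,0],0],[[0,0,0],0],[[0,0,0],0]], fingers=0)

```text
time_s: 18.3
tcp_pos: [0.5233, 0.0262, 0.2773]
eef_rot: [-166.1, 89.8, 24.8]
contact_force: [1.0, -0.2, -0.5]
gripper_width: 0.0816
```

```bash
python3 - <<'E'
from st import *
np.set_printoptions(precision=4,suppress=True)
n='scene';a,b,c,d=140,240,170,300
im=capture(n); cv2.imwrite(f'pics/{n}12.png',im); cv2.imwrite(f'pics/{n}12z.png',cv2.resize(im[a:b,c:d],None,fx=6,fy=6,interpolation=cv2.INTER_CUBIC))
strip(n,im,(238,192,259,225),.05)
t=[(170+702/5-.4,120+304/4.6-.4)]; s=[(170+86/4.5-.4,150+96/4.5-.4)]
print(toz('top',t,.1716),toz('scene',s,.1716))
(c1,d1),(c2,d2)=ray('top',t),ray('scene',s); A=np.c_[d1[0],-d2[0]]; k=np.linalg.lstsq(A,c2-c1,rcond=None)[0]; print(c1+k[0]*d1[0],c2+k[1]*d2[0])
th=np.radians(11);R=np.array([[np.cos(th),-np.sin(th)],[np.sin(th),np.cos(th)]]);c=np.array([.5273,.0137])
for q in(.75,.5,.25,0): print("bar",q,c+R@[0,-.06-.158*np.sin(q)],.056+.158*np.cos(q))
go([.559,-.151,.27],101)
E
```

```text
scene px [249.9427 208.864 ] c [0.5257 0.0233] yaw 11.4 [0.0162 0.0536]
[[ 0.5575 -0.1508  0.1716]] [[ 0.5591 -0.1507  0.1716]]
[ 0.5578 -0.151   0.1705] [ 0.5579 -0.1514  0.1706]
bar 0.75 [ 0.5593 -0.1509] 0.17160684128206372
bar 0.5 [ 0.5532 -0.1196] 0.1946580447786789
bar 0.25 [ 0.5462 -0.0836] 0.20908816263028188
bar 0 [ 0.5387 -0.0452] 0.214
t 18.35 tcp [0.5227 0.026  0.2761] w 0.0845 F [ 0.2479 -0.3236 -0.0737] j [ 24.3306   5.0205 -15.5446  -0.0208 -69.3826  76.5117]
tool axes
 [[ 0.0007  0.0007 -1.    ]
 [ 0.188  -0.9822 -0.0005]
 [-0.9822 -0.188  -0.0008]]
shift units (tool xyz) [ 0.302   9.033  -0.1176] world d [ 0.0363 -0.177  -0.0061]
jaw yaw -79.16495451032124 turn units about tool x -0.02749241838687529 final j6 ~?
```

View pics/scene12z.png

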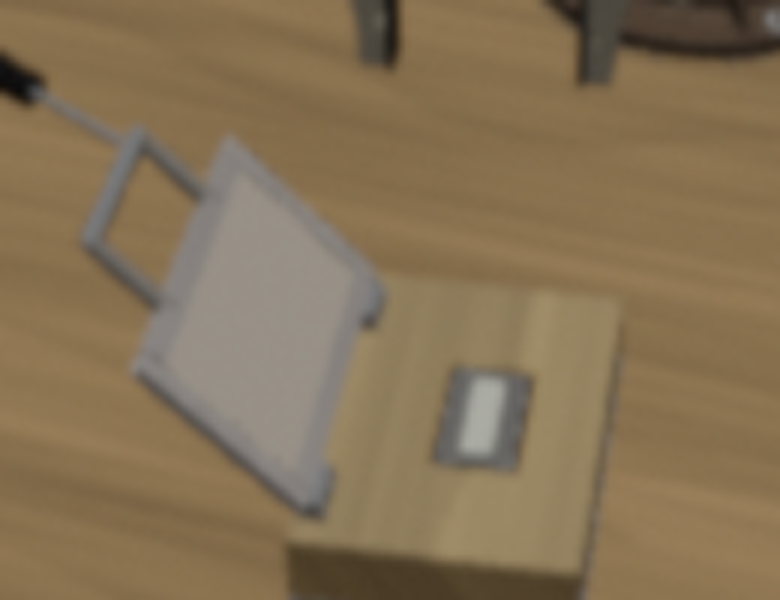

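step_arm(steps=[[[0,0.9,0],0],[[0,0.9,0],0],[[0,0.9,0],0],[[0,0.9,0],0],[[0,0.9,0],0],[[0,0.9,0],0],[[0,0.9,0],0],[[0,0.9,0],0],[[0,0.9,0],0],[[0,0.83,-0.11],0],[[0,0,0],0],[[0.8,0,0],0],[[0.8,0,0],0],[[0,0,0],0],[[0,0,0],0]], fingers=0)

```text
time_s: 19.6
tcp_pos: [0.5578, -0.1489, 0.2427]
eef_rot: [-7.9, 89.8, -177.1]
contact_force: [-0.1, -0.9, 0.3]
gripper_width: 0.0877
```

```bash
python3 - <<'E'
from st import *
n='scene';a,b,c,d=100,200,140,270
im=capture(n); cv2.imwrite(f'pics/{n}13.png',im); cv2.imwrite(f'pics/{n}13z.png',cv2.resize(im[a:b,c:d],None,fx=6,fy=6,interpolation=cv2.INTER_CUBIC))
go([.5585,-.149,.1716],101)
E
```

```text
t 19.65 tcp [ 0.558 -0.149  0.244] w 0.0877 F [-0.397 -0.959  0.236] j [  4.459  11.569 -11.995   0.018 -66.501  96.399]
tool axes
 [[-0.001 -0.    -1.   ]
 [ 0.188 -0.982  0.   ]
 [-0.982 -0.188  0.001]]
shift units (tool xyz) [ 3.613  0.003 -0.004] world d [ 0.    -0.    -0.072]
jaw yaw -79.13481602259075 turn units about tool x -0.022469337098461512 final j6 ~?
```

View pics/scene13z.png

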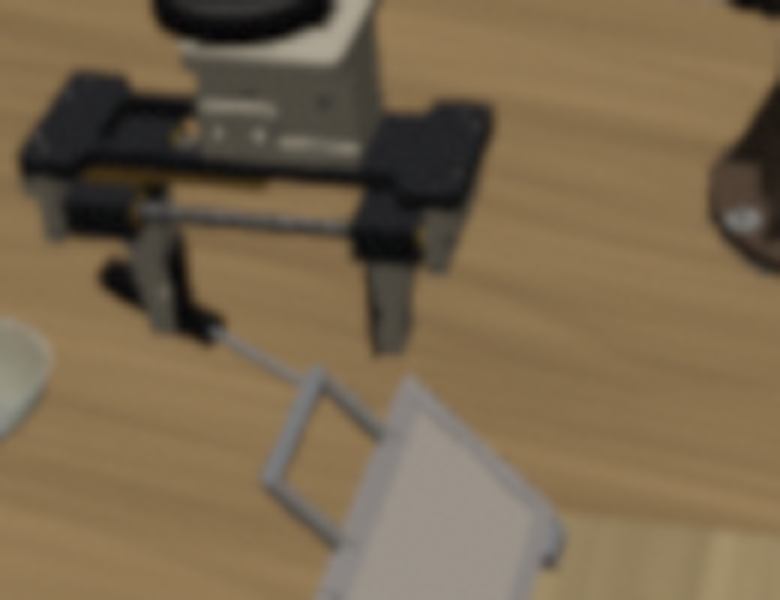

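step_arm(steps=[[[0.8,0,0],0],[[0.8,0,0],0],[[0.8,0,0],0],[[0.5,0,0],0],[[0.3,0,0],0],[[0.3,0,0],0],[[0.1,0,0],0],[[0,0,0],0],[[0,0,0],0]])

```text
time_s: 20.4
tcp_pos: [0.559, -0.1491, 0.1726]
eef_rot: [158.6, 90.0, -10.6]
contact_force: [0.0, 0.2, 0.7]
gripper_width: 0.0875
```

```bash
python3 - <<'E'
from st import *
n='scene';a,b,c,d=110,210,140,270
im=capture(n); cv2.imwrite(f'pics/{n}14.png',im); cv2.imwrite(f'pics/{n}14z.png',cv2.resize(im[a:b,c:d],None,fx=6,fy=6,interpolation=cv2.INTER_CUBIC))
go([.5585,-.149,.1716],101)
E
```

```text
t 20.45 tcp [ 0.559 -0.149  0.173] w 0.0877 F [ 0.51  -0.006  0.605] j [  4.435  14.849 -17.583   0.013 -57.507  96.409]
tool axes
 [[ 0.001 -0.    -1.   ]
 [ 0.188 -0.982  0.   ]
 [-0.982 -0.188 -0.001]]
shift units (tool xyz) [ 0.054 -0.009  0.027] world d [-0.001  0.    -0.001]
jaw yaw -79.1487086462802 turn units about tool x -0.024784774380028313 final j6 ~?
```

View pics/scene14z.png

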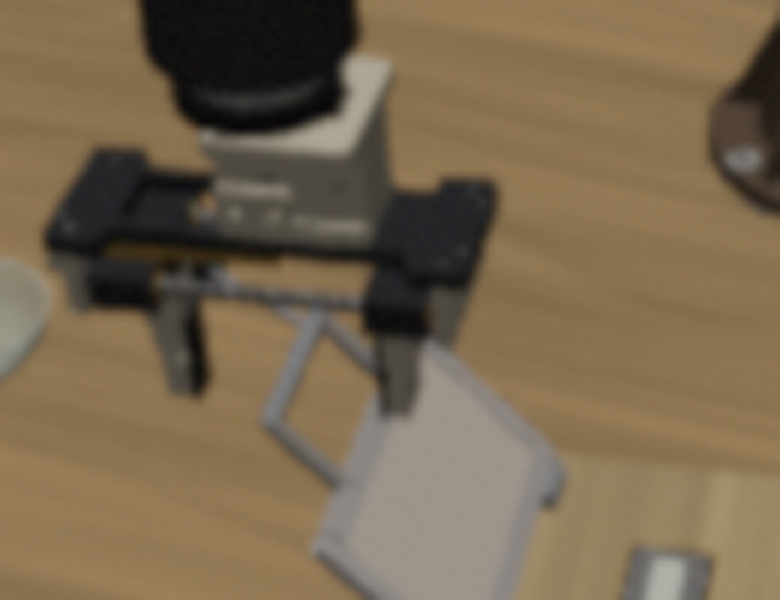

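The bar (zoom about (295,370)) lies between the two fingers. I'll close on it.

step_arm(steps=[[[0,0,0],0],[[0,0,0],0],[[0,0,0],0],[[0,0,0],0],[[0,0,0],0],[[0,0,0],0],[[0,0,0],0],[[0,0,0],0],[[0,0,0],0],[[0,0,0],0],[[0,0,0],0],[[0,0,0],0]], fingers=1, grip_force=20)

```text
time_s: 21.45
tcp_pos: [0.5586, -0.1491, 0.172]
eef_rot: [60.9, 90.0, -108.3]
contact_force: [-0.5, -0.3, -0.8]
gripper_width: 0.0133
```

step_arm(steps=[[[0,0,0],0],[[0,0,0],0],[[0,0,0],0]])

```text
time_s: 21.7
tcp_pos: [0.5585, -0.1481, 0.1719]
eef_rot: [-93.0, 89.9, 97.8]
contact_force: [-1.7, 4.9, 1.4]
gripper_width: 0.009
```

```bash
python3 - <<'E'
from st import *
n='scene';a,b,c,d=110,210,140,270
im=capture(n); cv2.imwrite(f'pics/{n}15.png',im); cv2.imwrite(f'pics/{n}15z.png',cv2.resize(im[a:b,c:d],None,fx=6,fy=6,interpolation=cv2.INTER_CUBIC))
go([.5585,-.149,.1716],101)
E
```

```text
t 21.75 tcp [ 0.558 -0.148  0.172] w 0.0089 F [-1.885  5.845  2.001] j [  4.484  14.866 -17.632  -0.09  -57.506  96.41 ]
tool axes
 [[-0.     0.001 -1.   ]
 [ 0.188 -0.982 -0.001]
 [-0.982 -0.188 -0.   ]]
shift units (tool xyz) [0.014 0.044 0.006] world d [ 0.    -0.001 -0.   ]
jaw yaw -79.15484456890135 turn units about tool x -0.025807428150225558 final j6 ~?
```

View pics/scene15z.png

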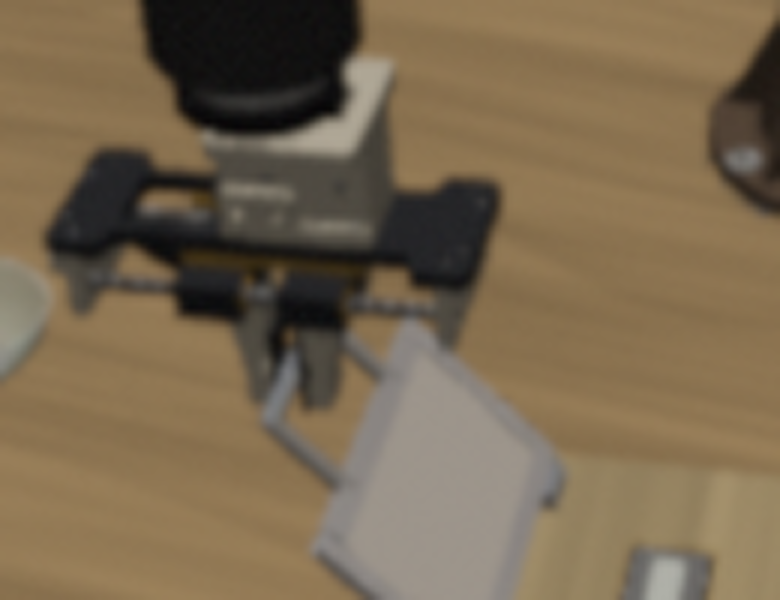

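```bash
python3 -c "
import numpy as np
q=np.r_[np.linspace(.75,.03,20),0.0]
for a,b in zip(q,q[1:]): print('[[%.2f, %.2f, 0], 0],'%(-158*(np.cos(b)-np.cos(a))/20,-158*(np.sin(a)-np.sin(b))/20))
"
```

```text
[[-0.20, -0.22, 0], 0],
[[-0.19, -0.23, 0], 0],
[[-0.18, -0.24, 0], 0],
[[-0.17, -0.24, 0], 0],
[[-0.16, -0.25, 0], 0],
[[-0.15, -0.26, 0], 0],
[[-0.14, -0.26, 0], 0],
[[-0.13, -0.27, 0], 0],
[[-0.12, -0.27, 0], 0],
[[-0.11, -0.28, 0], 0],
[[-0.10, -0.28, 0], 0],
[[-0.09, -0.28, 0], 0],
[[-0.08, -0.29, 0], 0],
[[-0.07, -0.29, 0], 0],
[[-0.06, -0.29, 0], 0],
[[-0.05, -0.30, 0], 0],
[[-0.04, -0.30, 0], 0],
[[-0.03, -0.30, 0], 0],
[[-0.01, -0.30, 0], 0],
[[-0.00, -0.24, 0], 0],
```

First half of the arc, then a check of the forces and grip.

step_arm(steps=[[[-0.2,-0.22,0],0],[[-0.19,-0.23,0],0],[[-0.18,-0.24,0],0],[[-0.17,-0.24,0],0],[[-0.16,-0.25,0],0],[[-0.15,-0.26,0],0],[[-0.14,-0.26,0],0],[[-0.13,-0.27,0],0],[[-0.12,-0.27,0],0],[[-0.11,-0.28,0],0],[[0,0,0],0],[[0,0,0],0]])

```text
time_s: 22.75
tcp_pos: [0.5493, -0.0996, 0.2038]
eef_rot: [134.4, 89.9, -34.7]
contact_force: [-0.4, -3.5, 5.4]
gripper_width: 0.0089
```

```bash
python3 - <<'E'
from st import *
n='scene';a,b,c,d=100,210,150,280
im=capture(n); cv2.imwrite(f'pics/{n}16.png',im); cv2.imwrite(f'pics/{n}16z.png',cv2.resize(im[a:b,c:d],None,fx=5.4,fy=5.4,interpolation=cv2.INTER_CUBIC))
go([.5387,-.0435,.214],101)
E
```

```text
t 22.8 tcp [ 0.549 -0.1    0.204] w 0.0090 F [-0.99  -4.451  5.984] j [  9.826  11.415 -17.746   0.053 -60.802  91.023]
tool axes
 [[ 0.001 -0.001 -1.   ]
 [ 0.189 -0.982  0.001]
 [-0.982 -0.189 -0.001]]
shift units (tool xyz) [-0.516 -2.865 -0.01 ] world d [-0.011  0.056  0.01 ]
jaw yaw -79.12433761491117 turn units about tool x -0.02072293581852591 final j6 ~?
```

View pics/scene16z.png

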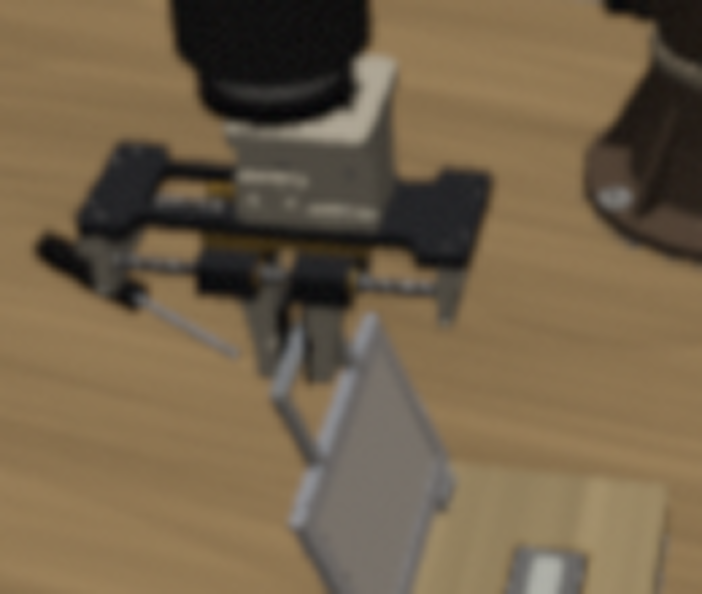

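step_arm(steps=[[[-0.12,-0.28,0],0],[[-0.11,-0.28,0],0],[[-0.1,-0.29,0],0],[[-0.08,-0.29,0],0],[[-0.06,-0.29,0],0],[[-0.05,-0.3,0],0],[[-0.04,-0.3,0],0],[[0,0,0],0],[[0,0,0],0],[[0,0,0],0]])

```text
time_s: 23.63
tcp_pos: [0.5416, -0.0595, 0.2142]
eef_rot: [-172.6, 90.0, 18.3]
contact_force: [2.6, -0.3, 1.1]
gripper_width: 0.0093
```

```bash
python3 - <<'E'
from st import *
n='scene';a,b,c,d=90,210,160,290
im=capture(n); cv2.imwrite(f'pics/{n}17.png',im); cv2.imwrite(f'pics/{n}17z.png',cv2.resize(im[a:b,c:d],None,fx=5,fy=5,interpolation=cv2.INTER_CUBIC))
go([.5377,-.0435,.214],101)
E
```

```text
t 23.6833 tcp [ 0.542 -0.06   0.214] w 0.0091 F [ 2.475 -1.227  0.422] j [ 14.322   9.68  -18.454  -0.    -61.847  86.526]
tool axes
 [[ 0.     0.    -1.   ]
 [ 0.188 -0.982 -0.   ]
 [-0.982 -0.188 -0.   ]]
shift units (tool xyz) [ 0.01  -0.831  0.044] world d [-0.004  0.016 -0.   ]
jaw yaw -79.15158487132818 turn units about tool x -0.025264145221361407 final j6 ~?
```

View pics/scene17z.png

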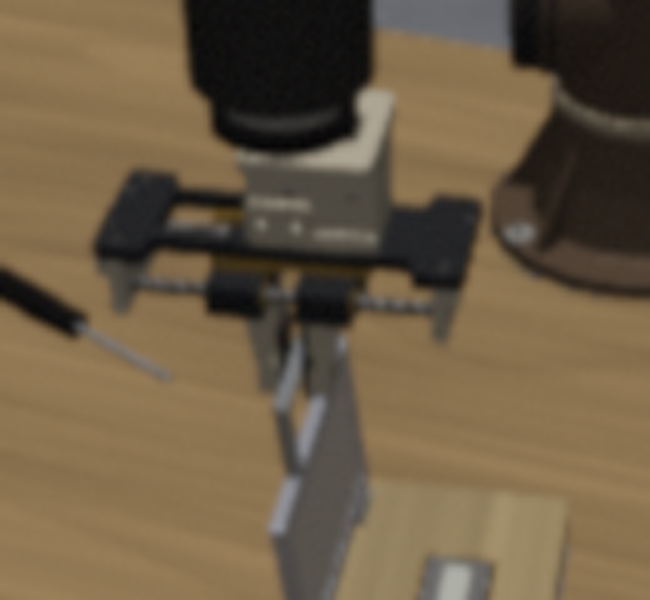

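step_arm(steps=[[[-0.02,-0.25,0],0],[[-0.02,-0.25,0],0],[[0,-0.2,0],0],[[0,-0.12,0],0],[[0,-0.05,0],0],[[0,0,0],0],[[0,0,0],0],[[0,0,0],0],[[0,0,0],0],[[0,0,0],0]])

```text
time_s: 24.52
tcp_pos: [0.5384, -0.0427, 0.215]
eef_rot: [178.8, 90.0, 9.6]
contact_force: [4.1, 0.4, 1.9]
gripper_width: 0.0092
```

```bash
python3 - <<'E'
from st import *
for n,(a,b,c,d) in dict(scene=(90,220,160,290),top=(150,250,220,320)).items():
  im=capture(n); cv2.imwrite(f'pics/{n}18.png',im); cv2.imwrite(f'pics/{n}18z.png',cv2.resize(im[a:b,c:d],None,fx=4.6,fy=4.6,interpolation=cv2.INTER_CUBIC))
go([.5377,-.0435,.214],101)
E
```

```text
t 24.6167 tcp [ 0.538 -0.043  0.215] w 0.0093 F [3.212 0.039 1.683] j [ 16.273   9.177 -18.962   0.004 -61.842  84.561]
tool axes
 [[ 0.     0.    -1.   ]
 [ 0.188 -0.982  0.   ]
 [-0.982 -0.188 -0.   ]]
shift units (tool xyz) [0.051 0.035 0.042] world d [-0.001 -0.001 -0.001]
jaw yaw -79.16395633545116 turn units about tool x -0.027326055908531544 final j6 ~?
```

View pics/scene18z.png

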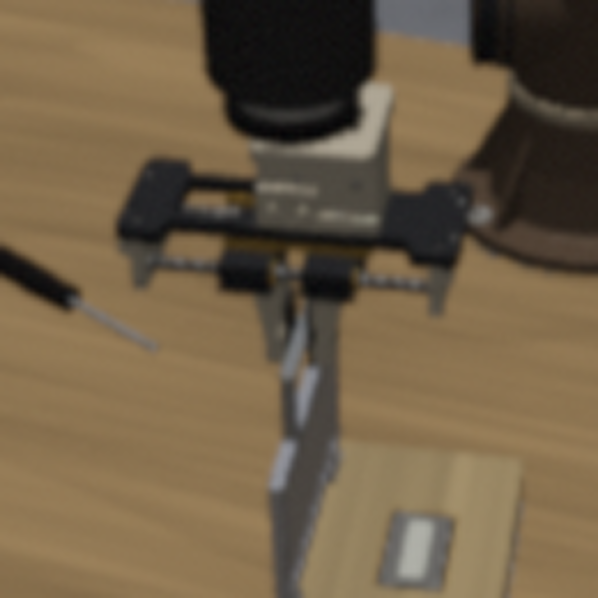

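View pics/top18z.png

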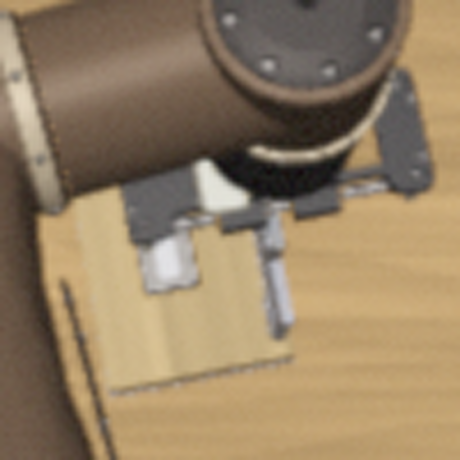

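```bash
python3 - <<'E'
from st import *
np.set_printoptions(precision=1,suppress=True)
th=np.radians(11);R=np.array([[np.cos(th),-np.sin(th)],[np.sin(th),np.cos(th)]]);c=np.array([.5273,.0137])
for n,o in(("scene",(160,90)),("top",(220,150))):
  for q in(.08,0,-.08):
    L=[]
    for X in(-.09,.09):
      for r in(.113,.158):
       for t in(-.004,.004):
        y=-.06-r*np.sin(q)+t*np.cos(q); z=.056+r*np.cos(q)+t*np.sin(q); x=X if r<.15 else X/.09*.037
        L.append(np.r_[c+R@[x,y],z])
    print(n,q,((proj(n,L)-o+.4)*4.6).round().tolist())
im=cv2.imread('pics/scene18.png'); cv2.imwrite('pics/sc18zz.png',cv2.resize(im[150:220,205:265],None,fx=9,fy=8.5,interpolation=cv2.INTER_CUBIC))
E
```

```text
scene 0.08 [[312.0, 309.0], [324.0, 309.0], [287.0, 298.0], [300.0, 298.0], [252.0, 488.0], [266.0, 489.0], [262.0, 370.0], [275.0, 371.0]]
scene 0 [[325.0, 309.0], [337.0, 311.0], [307.0, 299.0], [320.0, 300.0], [268.0, 489.0], [281.0, 490.0], [283.0, 371.0], [297.0, 372.0]]
scene -0.08 [[339.0, 311.0], [351.0, 313.0], [328.0, 301.0], [341.0, 303.0], [283.0, 490.0], [297.0, 493.0], [304.0, 373.0], [318.0, 376.0]]
top 0.08 [[308.0, 318.0], [297.0, 321.0], [301.0, 230.0], [289.0, 233.0], [254.0, 67.0], [243.0, 68.0], [278.0, 123.0], [267.0, 126.0]]
top 0 [[295.0, 321.0], [284.0, 323.0], [283.0, 234.0], [271.0, 236.0], [242.0, 69.0], [230.0, 71.0], [260.0, 127.0], [248.0, 129.0]]
top -0.08 [[282.0, 323.0], [271.0, 326.0], [264.0, 238.0], [252.0, 240.0], [229.0, 71.0], [218.0, 74.0], [241.0, 130.0], [229.0, 133.0]]
```

View pics/sc18zz.png

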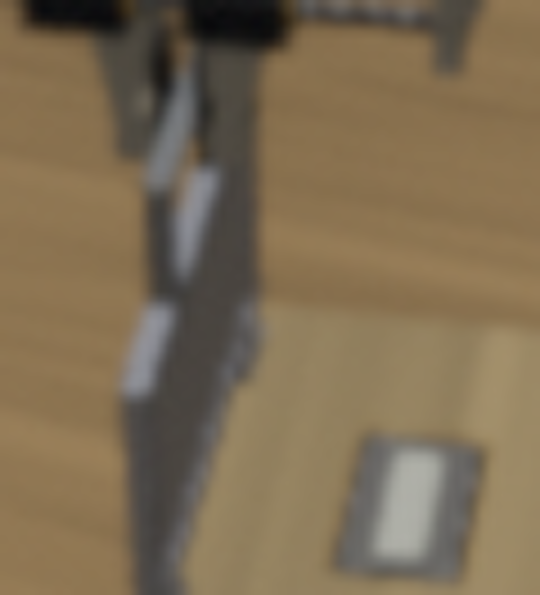

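step_arm(steps=[[[0,0,0],0],[[0,0,0],0],[[0,0,0],0],[[0,0,0],0],[[0,0,0],0],[[0,0,0],0],[[0,0,0],0],[[0,0,0],0],[[0,0,0],0],[[0,0,0],0]])

```text
time_s: 25.45
tcp_pos: [0.5383, -0.0426, 0.215]
eef_rot: [176.9, 90.0, 7.8]
contact_force: [4.5, 0.7, 1.5]
gripper_width: 0.0091
```

```bash
python3 - <<'E'
from st import *
im=capture('scene'); cv2.imwrite('pics/scene19.png',im)
a=cv2.imread('pics/scene18.png'); print("diff",np.abs(im.astype(int)-a)[150:220,205:265].mean())
strip('scene',im,(238,192,259,225),.05)
b=cv2.imread('pics/scene0.png'); d=(cv2.absdiff(im,b).max(2)>40).astype(np.uint8)
for r in cv2.connectedComponentsWithStats(d)[2][1:]:
    if r[4]>15: print(r)
s=get_state(); print(s['tcp_pos'],s['contact_force'],s['gripper_width'],abs(s['qd']).max())
E
```

```text
diff 0.5805555555555556
scene px [249.945 208.844] c [0.526 0.023] yaw 12.4 [0.017 0.056]
[ 196    0  119   69 3367]
[302   0  43  29 884]
[326   0  34  64 695]
[283   4   4  11  41]
[200  47   5   5  18]
[207  49  28   6 117]
[500  49  12  43 340]
[209  57  31   6  69]
[ 185   62   76  161 5078]
[ 306   64   40   44 1199]
[264  71   5   5  20]
[262  83   7  21 109]
[464  94  48  44 658]
[269 105  19  11  43]
[498 122  14   4  17]
[506 136   6  13  48]
[194 164  10   9  24]
[184 181  12  10  28]
[193 202  26  23  54]
[245 202  13  14 119]
[316 220  19  22 278]
[ 0.538 -0.043  0.215] [ 4.552 -0.703  1.146] 0.00902110905160905 0.0930175659738634
```

Nothing has changed between frames: the only differences from the start are the arm, flap and module, so the bystanders are unmoved. I'll hand in.

```bash
python3 -c "
from plant import *
print(close_job())"
```

```text
the job is handed in; nothing more can be done
None
```

The light module is home in the recess. I handed the job in at about 25.5 s of the 61 s allowed, with the gripper still holding the bar and the flap upright. `close_job` reports no verdict, so these are my own checks.

**Module:** The first insertion caught on the +x rim and pitched the module about 20°. I lifted it, levelled it on the deck, shifted it and put it back in, then pressed it with shut fingers. Contact came with the fingertips at z ≈ 0.050 m, the deck height, at about 32 N. The last picture puts it at (0.526, 0.023), within about 1 mm of the measured recess, and it looks flush and level.

**Flap:** I gripped the bar with 20 N and swung it along its arc in stages. The arm's travel puts the flap within about 0.01 rad of upright and the scene camera within about 0.02 rad. The top view is half hidden and less clear: it suggested 0 to −0.03 rad, and one blurred corner gave −0.06. All of these are inside the 0.08 rad limit. The last two pictures showed no movement, and the push across the bar was under 1 N. About 4.5 N was left along the bar.

**Disagreement:** Camera and arm positions differed by about 2.5 mm in y. I allowed for this using contact forces and positions measured within a single picture.

**Other things:** Comparing the first and last pictures showed changes only around the arm, flap, module and recess, so nothing else on the counter appears to have moved.

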